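# Fit the rear axle into the hub on the sloping stand

### The job

Take the axle with the collar from the rack and slide its long plain end about halfway into the bore of the hub clamped on the sloping stand, then let go of it. Take a fresh grip on the short end behind the collar and push the axle fully home, so that the collar sits flat against the hub, and let go. Leave the bare axle in the rack and everything else on the bench where it is.

Things in the scene. Friction and masses are not known exactly. Their poses are not given: they have to be found in the camera images.
- hub: Aluminium bicycle rear hub fixed on a green sloping stand. Through bore 17.6 mm wide, 120 mm long. Origin on the bore axis at the lower end; z runs along the bore, outward and up to the mouth, 30 degrees above level. Spoke flanges of 64 mm diameter at z = 18 and 100 mm. Seals drag: a part-way axle stays where it is left, its back drooping 1 to 2 degrees; pushed in line it takes under 8 N.
- hub_mouth (a point): Centre of the flat face round the upper mouth of the bore (z = 120 mm of the hub, 122 mm above the bench, boss 34 mm in diameter). An entry cone, 3.5 mm deep, narrows from 24.6 to 17.6 mm. Axes as the hub's.
- axle: Steel bar 16 mm thick, 200 mm long, about 0.24 kg. Origin on its axis at the tip of the long end (enters first, 3 mm chamfer); x runs along it to the other end. Collar of 30 mm diameter at x = 140 to 146 mm, then a hexagon nut 26 mm wide to 153 mm, then the short end to 200 mm. Centre of mass at 106 mm. Starts level in the rack. Once home its tip stands 20 mm out below the hub.
- axle_collar (a point): Centre of the collar's flat face that looks to the tip (x = 140 mm of the axle); it meets hub_mouth when the axle is home.
- axle_stub (a point): Point on the axis in the middle of the short end behind the collar (x = 176 mm of the axle).
- bare_axle: The other bar in the rack: same 16 mm by 200 mm, but with no collar. Origin and x axis as for the axle. Not to be used.
- rack: Drab grey steel rack fixed on the bench: foot 165 by 145 by 8 mm, origin under its middle, z up. Two notched upright plates, 6 mm thick and 72 mm high, at x = -75.5 and 75.5 mm; notches 19 mm wide at y = -45, 0 and 45 mm. The two axles lie along its x in the outer notches, axes 62 mm above the bench; the plates cross them 25 and 176 mm (give or take 2) from the tip.
- stand: Green sloping stand fixed on the bench that carries the hub; foot 190 by 120 by 10 mm, origin under its middle, z up. The hub's mouth is at x = 49 mm and faces along the stand's x axis (at yaw 0 away from the robot). A clamp strap lies across the middle of the hub.
- freewheel_a: Bystander: stack of three toothed freewheel sprockets, 80 mm diameter, 40 mm high, origin under its centre.
- freewheel_b: Bystander: stack of two, 80 mm diameter, 28 mm high, origin under its centre.
- freewheel_c: Bystander: stack of four, 80 mm diameter, 52 mm high, origin under its centre.
- sprocket_a: Bystander: flat toothed ring, 104 mm diameter, 5 mm high, origin under its centre.
- sprocket_b: Bystander: flat toothed ring, 90 mm diameter, 5 mm high, origin under its centre.
- grease_pot: Bystander: yellow grease pot with a steel lid, 72 mm diameter, 75 mm high, origin under its centre.
- mallet: Bystander: hammer 260 mm long, lying on the bench.
- spanner: Bystander: spanner 190 mm long, lying on the bench.

How it is judged (in metres and radians):
On the way, in this order (a step that is already met when the one before it is completed fails the run):
1. the axle is about halfway into the bore (its tip 35 to 100 mm past the mouth) and let go of (z of axle in the frame of hub between 0.02 and 0.085 m and x of axle in the frame of hub between -0.004 and 0.004 m and y of axle in the frame of hub between -0.004 and 0.004 m and angle between the x axis of axle and the z axis of hub, either way round below 0.1 rad and contact force between each of the arm, the fingers and axle below 0.2 N), for 0.3 s.
2. the axle, still not home, is gripped on the short end behind the collar (contact force between the fingers and axle above 1 N and x of the grasp point in the frame of axle above 0.145 m and distance between axle_collar and hub_mouth above 0.02 m), for 0.1 s.
At the end, for the whole second after the job is handed in: The axle is fully home in the hub: the collar's face within 4 mm of the mouth's face, the axle in line with the bore within 0.05 rad, at rest and released (distance between axle_collar and hub_mouth below 0.004 m and angle between the x axis of axle and the z axis of hub, either way round below 0.05 rad and linear speed of axle below 0.01 m/s); the robot touches nothing.
It fails at once if the bare axle is moved more than 20 mm (distance of bare_axle from where it was at the start of the episode above 0.02 m).
It fails at once if another thing on the bench is moved more than 30 mm (distance of any of freewheel_a, freewheel_b, freewheel_c, sprocket_a, sprocket_b, grease_pot, mallet, spanner from where it was at the start of the episode above 0.03 m).
It also fails if it takes over 64 s, if anything falls off the work surface, if the arm or the gripper's body presses on something with over 40 N, if the wrist force passes 120 N, or if a joint passes its speed limit or range.

### The arm

A 6-joint arm with a two-finger parallel gripper is mounted at the origin on the work surface. World frame = base frame: x ahead of the robot, y to its left, z up, the work surface at z = 0. Lengths are in m, angles in degrees, forces in N, time in s.
With the tool pointing down it reaches from about 0.4 to 0.825 m from the base axis. Payload 7 kg.
Tool frame: the origin (TCP) lies at the very end of the fingers, on their centre line; the grasp point (between the pads) lies 19 mm behind it; z points along the fingers, y is the direction in which the jaws open and shut (so a half turn about z gives the same grasp; the last joint's range is limited). The gripper opens to 88 mm and grips with 3 to 60 N. Pads are 19 mm wide; open, the fingers measure 130 mm over their backs; the gripper's body (78 mm by 193 mm) begins 47 mm behind the grasp point.
Start: joints at [88.47, 20.546, 0.682, 0, -70.136, -16.507], TCP at [0.209, 0.642, 0.227] pointing down, gripper open.
Joint ranges: [-176.03, 176.03], [-82.01, 121.73], [-58.28, 71.71], [-173.87, 95.51], [-174.79, -0.11], [-173.66, 173.66]. Speed limits (degrees/s): [136.94, 136.94, 172.46, 180, 180, 180].

### API

Orientations are given as [roll, pitch, yaw] about the fixed x, y, z axes, in that order (R = Rz(yaw) Ry(pitch) Rx(roll)).
In Python, from plant import telemetry, snapshot, calibration, workorder gives the robot as it stands. The module is installed in compiled form; this text tells all that it offers.
- The arm moves only by the tool step_arm, never from a script. Its argument "plan" is text: rows parted by semicolons, each of 7 numbers parted by spaces: the finger opening in cm, from 0 to 8.76, then the shift along the tool's x, y, z in cm, then the turn, a rotation vector about the tool's x, y, z in degrees. A call has 1 to 12 rows; each row shifts and turns the commanded pose from where the row before left it, along the tool's axes as they then stand; what a row does not reach is not made up. A row lasts 1/12 s, in which the tool goes at most 41.7 mm and 7.16 degrees, less where a joint would pass 70% of its speed; a pose out of reach is approached as far as the arm can. A call with a gripper value outside its range is refused whole. The fingers move at their own pace and stop on an object; the grip force is fixed at half the most. Time passes only in rows, so rows that do not move let the fingers close. It gives the time, the measured TCP pose, the force and the opening at its end, in the units of the state.
- telemetry.get_obs(): the state, without advancing time (a new reading comes with each control period).
- snapshot(name): name is "side" or "top" or "wrist"; returns the picture (480x640x3 uint8, blue, green, red); there is no depth.
- calibration(name): a dict with "K" (3x3 intrinsics, pixels), "camera_from_world" (4x4, takes a point from world to camera coordinates). Camera axes: x right, y up, looking along -z (the intrinsics and any distortion apply to the point x, -y, -z); pixel columns grow to the right and rows downward; lengths in m; the calibration is good to about 2 mm. A picture is of the moment at which its call begins: read the wrist's pose just before it. calibration takes no time and is no camera call; for the wrist camera it gives the pose at the moment of the call.
- workorder.close_job(): hands the job in, once; it reports no verdict.
The state is a dict: "clock": time; "joint_pos": joint angles; "qvel": joint speeds; "tau": joint torques, N m; "tool_pos": TCP position; "orientation": TCP orientation; "force": force on the tool from outside, world axes, zero at the start; "moment": the same for the moment, N m; "opening": finger opening in m.
Only numpy, scipy, OpenCV 4.12 (cv2) and the standard library are available. Lean on these libraries where they do the work, as an engineer would, in place of code of your own. Each camera call takes 0.05 s, during which the arm holds its last target.

## Working session

There is one attempt and no reset: what is moved stays moved. The work goes in short steps, Python scripts to look and compute and a tool call to move; the robot and the scene stay as the last step left them, time stands still between calls to the robot, and variables do not carry over. Pictures are saved under pics/ and viewed, and the job is handed in when it is done.

Besides the shell and the picture viewer there is one more tool, called after "Emit:" by a JSON object that holds its "op" and its "data", one argument or row to a line. step_arm: Moves the arm, as the interface text tells. Its arguments: {"type":"object","properties":{"plan":{"type":"string"}},"required":["plan"]}

```bash
mkdir -p pics; ls
python3 - <<'E'
from plant import telemetry, snapshot, calibration, workorder
import cv2
o=telemetry.get_obs(); print(o)
for n in ["side","top","wrist"]:
    c=calibration(n); print(n,c)
    cv2.imwrite(f"pics/{n}0.png",snapshot(n))
E
```

```text
pics
{'clock': 0.0, 'joint_pos': array([ 8.84691504e+01,  2.05895099e+01,  6.34054774e-01, -2.09346953e-02,
       -7.01371036e+01, -1.65067934e+01]), 'qvel': array([-0.02259922,  0.01441074, -0.00262442, -0.03662654, -0.10488977,
       -0.00483888]), 'tau': array([ 1.23243894e-04, -5.82721746e+01,  2.93056011e+01,  6.99725524e+00,
        6.95747993e-03, -1.54233867e-04]), 'tool_pos': array([0.20887824, 0.64134354, 0.22564401]), 'orientation': array([ 1.79905664e+02, -7.43221184e-03, -1.80447658e+01]), 'force': array([-0.40047823, -0.27029667, -0.6432504 ]), 'moment': array([ 0.00791302,  0.01112558, -0.04148808]), 'opening': 0.0877974347451569}
side {'K': array([[500.19447088,   0.        , 317.63104929],
       [  0.        , 500.19447088, 238.70943688],
       [  0.        ,   0.        ,   1.        ]]), 'camera_from_world': array([[ 0.99443042, -0.10447371, -0.01390618, -0.50107946],
       [ 0.06165342,  0.46961725,  0.88071476, -0.1252337 ],
       [-0.08548095, -0.87666691,  0.47344284, -1.17530159],
       [ 0.        ,  0.        ,  0.        ,  1.        ]])}
top {'K': a
[... 250 characters left out ...]
877e-02],
       [ 9.92705270e-01, -8.04293815e-03,  1.20297792e-01,
        -4.90019191e-01],
       [-1.20307915e-01, -7.85190702e-04,  9.92736314e-01,
        -1.20269149e+00],
       [ 0.00000000e+00,  0.00000000e+00,  0.00000000e+00,
         1.00000000e+00]])}
wrist {'K': array([[369.79235533,   0.        , 316.35078711],
       [  0.        , 369.79235533, 240.61191272],
       [  0.        ,   0.        ,   1.        ]]), 'camera_from_world': array([[-0.30923166, -0.95098599,  0.00119362,  0.67330478],
       [ 0.91699017, -0.29850938, -0.26461516,  0.03175304],
       [ 0.25200162, -0.08073285,  0.96435336, -0.39040249],
       [ 0.        ,  0.        ,  0.        ,  1.        ]])}
```

View pics/side0.png

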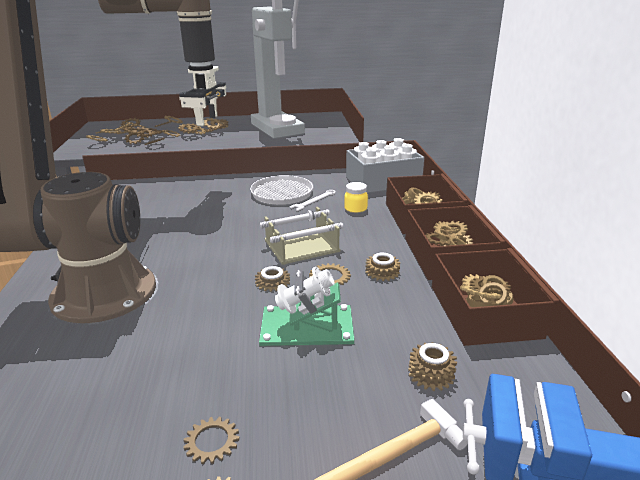

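View pics/top0.png

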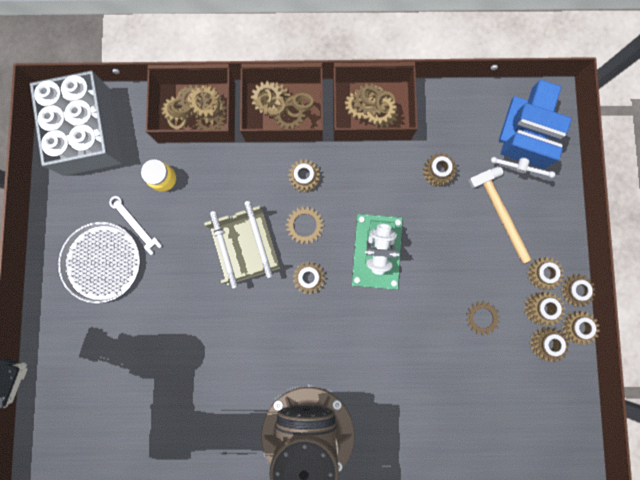

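View pics/wrist0.png

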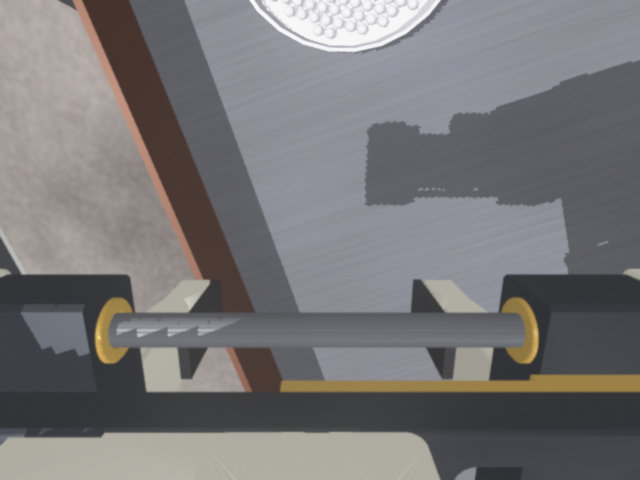

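Run:
```python
import cv2
t=cv2.imread("pics/top0.png");s=cv2.imread("pics/side0.png")
cv2.imwrite("pics/t_rack.png",cv2.resize(t[190:300,195:345],None,fx=5.3,fy=5.3,interpolation=cv2.INTER_CUBIC))
cv2.imwrite("pics/t_hub.png",cv2.resize(t[200:300,340:420],None,fx=6,fy=6,interpolation=cv2.INTER_CUBIC))
cv2.imwrite("pics/s_both.png",cv2.resize(s[200:350,235:375],None,fx=4,fy=4,interpolation=cv2.INTER_CUBIC))
```

```text
(no output)
```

View pics/t_rack.png

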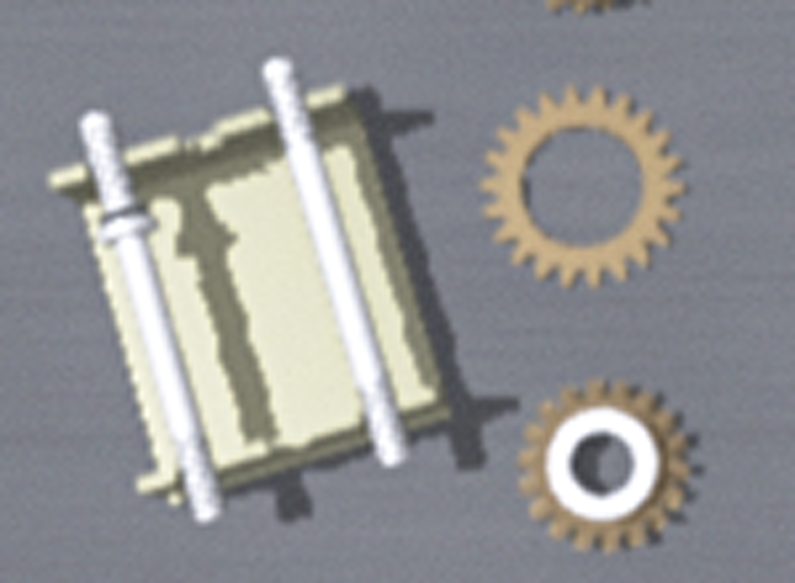

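View pics/t_hub.png

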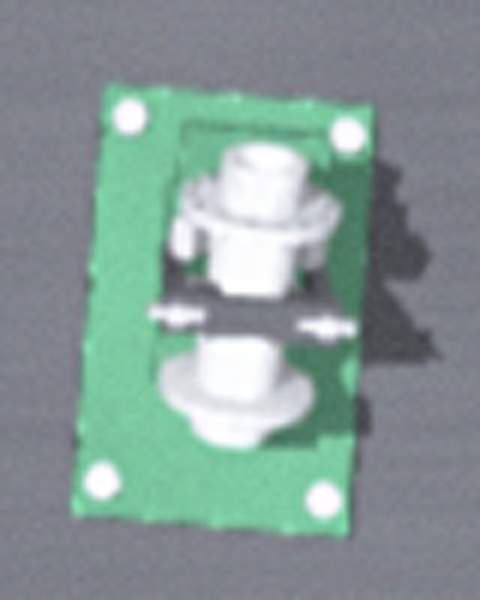

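View pics/s_both.png

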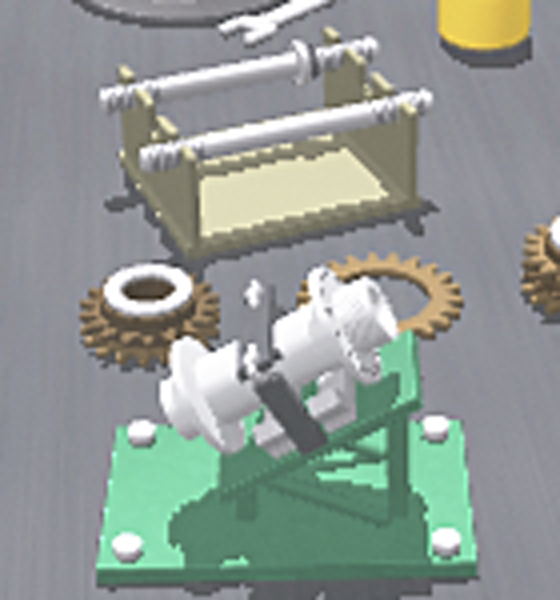

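```bash
cat > h.py <<'E'
import numpy as np, cv2
from plant import telemetry, snapshot, calibration
from scipy.spatial.transform import Rotation as R
F=np.diag([1,-1,-1,1.])
def P(c): return c["K"]@(F@c["camera_from_world"])[:3]
def tri(P1,p1,P2,p2):
    X=cv2.triangulatePoints(P1,P2,np.array(p1,float).reshape(2,1),np.array(p2,float).reshape(2,1)); X=(X[:3]/X[3]).ravel()
    return X
def proj(Pm,X):
    X=np.atleast_2d(X); q=np.c_[X,np.ones(len(X))]@Pm.T; return q[:,:2]/q[:,2:]
def onplane(Pm,p,z):
    A=Pm[:,[0,1,3]].copy(); A[:,2]+=Pm[:,2]*z
    v=np.linalg.solve(A,[p[0],p[1],1]); return np.r_[v[:2]/v[2],z]
def tcp():
    o=telemetry.get_obs(); return o["tool_pos"],R.from_euler('xyz',o["orientation"],degrees=True).as_matrix(),o
E
python3 - <<'E'
from h import *
T=P(calibration("top"));S=P(calibration("side"))
for n,a,b in [("end",(212.7,212.3),(329.3,211.5)),("tip",(234.1,287.2),(261.3,224.3)),("collar",(218.8,231.5),(310.8,215.5)),("mouth",(384.2,225),(330,277.5)),
 ]:
    X=tri(T,a,S,b); print(n,X,proj(T,X)-a,proj(S,X)-b)
# stand bolts ~z .012
for p in [(130,117),(348,136),(102,481),(323,499)]:
    print(onplane(T,(340+p[0]/6,200+p[1]/6),0.012))
c=calibration("wrist"); M=np.linalg.inv(F@c["camera_from_world"]); p,Rm,o=tcp()
print(Rm.T@(M[:3,3]-p)); print(Rm.T@M[:3,:3])
E
```

```text
end [0.55969888 0.2349485  0.06358337] [[ 0.03842648 -1.14064052]] [[-0.91719986  0.1769114 ]]
tip [0.36994622 0.17798127 0.0646509 ] [[-0.06004885 -1.18440796]] [[-0.9912943   0.10698696]]
collar [0.5082099  0.21883981 0.06257225] [[ 0.00240881 -0.25512098]] [[-0.2077687   0.03610029]]
mouth [ 0.51096884 -0.19176154  0.12137796] [[-0.00668523  0.38560042]] [[ 0.41514275 -0.07728489]]
[ 0.54356133 -0.14737045  0.012     ]
[ 0.53431243 -0.24313833  0.012     ]
[ 0.38382472 -0.13230013  0.012     ]
[ 0.37528719 -0.22793022  0.012     ]
[ 0.07239651  0.00098609 -0.1583589 ]
[[ 5.41720639e-04 -9.64318601e-01 -2.64743918e-01]
 [ 9.99999797e-01  6.11469490e-04 -1.81046177e-04]
 [ 3.36469025e-04 -2.64743766e-01  9.64318736e-01]]
```

```bash
cat >> h.py <<'E'
def go(pt,Rt):
    p,Rm,o=tcp(); d=Rm.T@(np.array(pt)-p)*100; rv=R.from_matrix(Rm.T@Rt).as_rotvec(degrees=True)
    d2=Rt.T@(np.array(pt)-p)*100
    print("shift cm (cur axes)",d.round(2),"turn deg",rv.round(2),"shift in target axes",d2.round(2),"t",o["clock"])
def Rtool(yaw,elev):
    # tool x at yaw, raised elev deg; y to the right-horizontal
    a,e=np.radians([yaw,elev]); x=np.array([np.cos(e)*np.cos(a),np.cos(e)*np.sin(a),np.sin(e)])
    y=np.array([np.sin(a),-np.cos(a),0]); return np.c_[x,y,np.cross(x,y)]
E
python3 -c "
from h import *
go([.475,.2096,.21],Rtool(16.7,0))"
```

```text
shift cm (cur axes) [38.68 32.82  1.63] turn deg [ 7.000e-02  2.000e-02 -3.474e+01] shift in target axes [13.08 49.01  1.58] t 0.15
```

Emit:
{"op": "step_arm", "data": {
  "plan": "8.7 2.97 2.52 0.13 0 0 0;8.7 2.97 2.52 0.13 0 0 0;8.7 2.97 2.52 0.13 0 0 0;8.7 2.97 2.52 0.13 0 0 0;8.7 2.97 2.52 0.13 0 0 0;8.7 2.97 2.52 0.13 0 0 0;8.7 2.97 2.52 0.13 0 0 0;8.7 2.97 2.52 0.13 0 0 0;8.7 2.97 2.52 0.13 0 0 0;8.7 2.97 2.52 0.13 0 0 0;8.7 2.97 2.52 0.13 0 0 0;8.7 2.97 2.52 0.13 0 0 0"
}}

```text
clock: 1.15
tool_pos: [0.4547, 0.2421, 0.211]
orientation: [-180.0, -0.0, -18.0]
force: [0.8, 0.6, -0.7]
opening: 0.0872
```

Emit:
{"op": "step_arm", "data": {
  "plan": "8.7 2.97 2.52 0 0 0 0;8.7 0 0 0 0 0 -7;8.7 0 0 0 0 0 -7;8.7 0 0 0 0 0 -7;8.7 0 0 0 0 0 -7;8.7 0 0 0 0 0 -6.7;8.7 0 0 0 0 0 0;8.7 0 0 0 0 0 0"
}}

```text
clock: 1.82
tool_pos: [0.4746, 0.2107, 0.2108]
orientation: [180.0, 0.0, 16.4]
force: [-0.3, 0.6, 0.4]
opening: 0.0869
```

```bash
python3 -c "
from h import *
go([.475,.2096,.21],Rtool(16.7,0))
p,Rm,o=tcp(); print(p,o['orientation'],o['joint_pos'])
c=calibration('wrist'); np.save('c1.npy',P(c)); cv2.imwrite('pics/w1.png',snapshot('wrist'))"
```

```text
shift cm (cur axes) [0.01 0.12 0.08] turn deg [ 0.    0.02 -0.25] shift in target axes [0.01 0.12 0.08] t 1.8167
[0.47458553 0.21067813 0.21083533] [1.79995437e+02 1.59994118e-02 1.64480239e+01] [ 4.56118989e+01  6.50414466e+00 -2.01038322e+01 -4.26315021e-03
 -6.34082179e+01  6.08380345e+01]
```

View pics/w1.png

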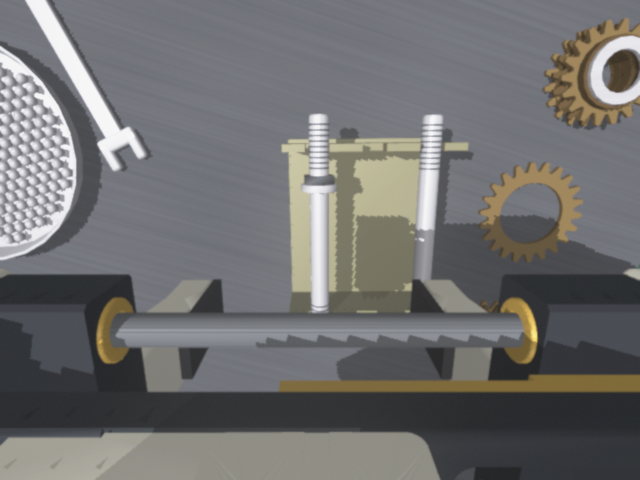

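```bash
python3 -c "
import cv2
t=cv2.imread('pics/w1.png');cv2.imwrite('pics/w1c.png',cv2.resize(t[105:320,270:370],None,fx=2.7*2,fy=2.7,interpolation=cv2.INTER_CUBIC))"
```

```text
(no output)
```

View pics/w1c.png

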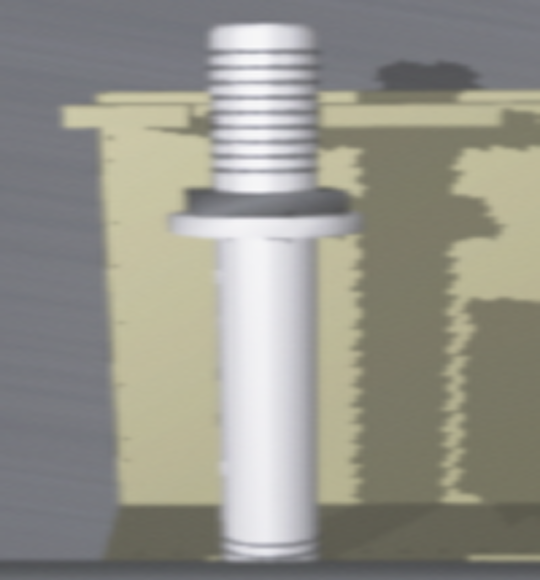

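Emit:
{"op": "step_arm", "data": {
  "plan": "8.7 -1.0 0.5 3 0 0 0;8.7 -1.0 0.4 3 0 0 0;8.7 0 0 0 0 0 0;8.7 0 0 0 0 0 0"
}}

```text
clock: 2.2
tool_pos: [0.4575, 0.1957, 0.1505]
orientation: [179.9, 0.1, 16.6]
force: [1.3, -0.1, 1.2]
opening: 0.0869
```

```bash
python3 -c "
from h import *
p,Rm,o=tcp(); print(p,o['orientation'])
c=calibration('wrist'); np.save('c2.npy',P(c)); t=snapshot('wrist');cv2.imwrite('pics/w2.png',t)
cv2.imwrite('pics/w2c.png',cv2.resize(t[30:320,250:370],None,fx=4,fy=2,interpolation=cv2.INTER_CUBIC))"
```

```text
[0.45753653 0.19570353 0.15048573] [1.79904425e+02 1.35627213e-01 1.65525562e+01]
```

View pics/w2c.png

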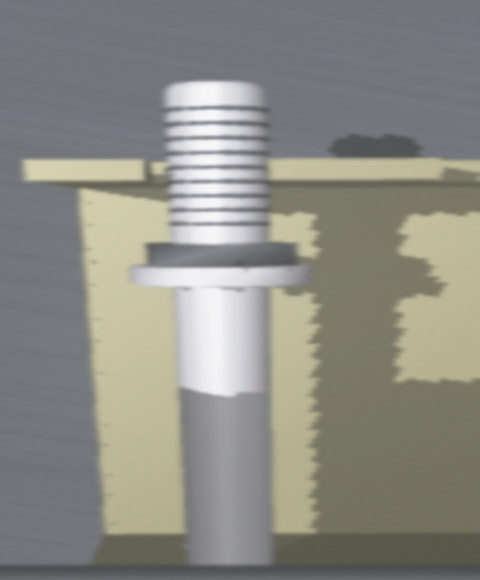

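```bash
python3 -c "
from h import *
A=np.load('c1.npy');B=np.load('c2.npy')
for n,a,b in [('collar',(319.1,187.4),(305.5,168)),('end',(318.7,114.8),(304,72.5))]:
    X=tri(A,a,B,b); print(n,X,(proj(A,X)-a).round(2),(proj(B,X)-b).round(2))
for M,l in [(A,[(319.7,305),(319.1,187.4),(318.7,114.8)]),(B,[(307.5,300),(305.5,168),(304,72.5)])]:
    q=[onplane(M,p,.062) for p in l]; print(np.round(q,4)); d=q[2]-q[0]; print(np.degrees(np.arctan2(d[1],d[0])), np.linalg.norm(q[2]-q[1]))
"
```

```text
collar [0.50629519 0.21612422 0.05388285] [[-0.08  0.06]] [[ 0.1  -0.07]]
end [0.56181407 0.23295975 0.06403951] [[ 0.04 -0.01]] [[-0.05  0.02]]
[[0.4058 0.1856 0.062 ]
 [0.5073 0.2164 0.062 ]
 [0.5619 0.233  0.062 ]]
16.89008501630009 0.05705828219337937
[[0.4169 0.1886 0.062 ]
 [0.5069 0.2161 0.062 ]
 [0.5621 0.2331 0.062 ]]
17.028864557343876 0.057774672531700204
```

```bash
python3 -c "
from h import *
go([.4776,.2073,.043],Rtool(16.95,0))"
```

```text
shift cm (cur axes) [ 2.09 -0.48 10.89] turn deg [ 0.03 -0.04 -0.34] shift in target axes [ 2.1  -0.46 10.89] t 2.25
```

Emit:
{"op": "step_arm", "data": {
  "plan": "8.7 1.1 -0.23 2 0 0 -0.4;8.7 1 -0.23 2 0 0 0;8.7 0 0 3 0 0 0;8.7 0 0 2.5 0 0 0;8.7 0 0 1 0 0 0;8.7 0 0 0 0 0 0;8.7 0 0 0 0 0 0"
}}

```text
clock: 2.83
tool_pos: [0.478, 0.2077, 0.0472]
orientation: [180.0, -0.1, 17.1]
force: [0.6, -0.6, 1.0]
opening: 0.0868
```

```bash
python3 -c "
from h import *
go([.4776,.2073,.043],Rtool(16.95,0))
p,Rm,o=tcp(); print(p,o['orientation'],o['force'])
t=snapshot('wrist');cv2.imwrite('pics/w3.png',t)"
```

```text
shift cm (cur axes) [-0.05  0.03  0.42] turn deg [ 0.   -0.06  0.13] shift in target axes [-0.05  0.03  0.42] t 2.8333
[0.47800378 0.20771526 0.04716522] [ 1.79996376e+02 -6.43847327e-02  1.70760106e+01] [ 0.63256196 -0.64997588  0.97706547]
```

View pics/w3.png

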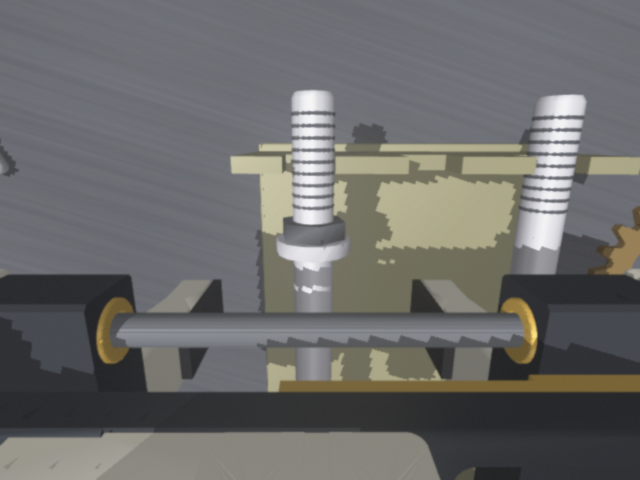

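The axle (collar at 313,245) lies centred between the open fingers; the jaws (221 and 413) straddle it evenly.

Emit:
{"op": "step_arm", "data": {
  "plan": "8.7 0 0 0.4 0 0 0;2 0 0 0 0 0 0;0.8 0 0 0 0 0 0;0.8 0 0 0 0 0 0;0.8 0 0 0 0 0 0;0.8 0 0 0 0 0 0;0.8 0 0 0 0 0 0;0.8 0 0 0 0 0 0;0.8 0 0 0 0 0 0;0.8 0 0 0 0 0 0;0.8 0 0 0 0 0 0;0.8 0 0 0 0 0 0"
}}

```text
clock: 3.88
tool_pos: [0.4769, 0.2069, 0.0419]
orientation: [-180.0, 0.0, 17.1]
force: [-2.6, 3.5, 1.3]
opening: 0.0192
```

Emit:
{"op": "step_arm", "data": {
  "plan": "0.8 0 0 0 0 0 0;0.8 0 0 0 0 0 0;0.8 0 0 0 0 0 0;0.8 0 0 0 0 0 0"
}}

```text
clock: 4.22
tool_pos: [0.4766, 0.2085, 0.042]
orientation: [-179.9, -0.0, 17.1]
force: [-6.4, 7.6, 0.7]
opening: 0.0153
```

Emit:
{"op": "step_arm", "data": {
  "plan": "0.5 0 0 0 0 0 0;0.5 0 0 -0.5 0 0 0;0.5 0 0 -1 0 0 0;0.5 0 0 -2 0 0 0;0.5 0 0 -3 0 0 0;0.5 0 0 -3 0 0 0;0.5 0 0 -3 0 0 0;0.5 0 0 -3 0 0 0;0.5 0 0 0 0 0 0;0.5 0 0 0 0 0 0"
}}

```text
clock: 5.05
tool_pos: [0.4773, 0.2074, 0.1983]
orientation: [-179.9, -0.2, 17.1]
force: [-0.6, -0.0, -3.7]
opening: 0.0148
```

```bash
python3 -c "
from h import *
p,Rm,o=tcp(); print(p,o['orientation'],o['force'])
t=snapshot('wrist');cv2.imwrite('pics/w4.png',t)
t=snapshot('side');cv2.imwrite('pics/s4.png',cv2.resize(t[130:280,200:400],None,fx=4,fy=4))"
```

```text
[0.47725999 0.20744576 0.19825868] [-1.79897228e+02 -1.57529755e-01  1.70571781e+01] [-0.56096867 -0.00651265 -3.67561377]
```

View pics/w4.png

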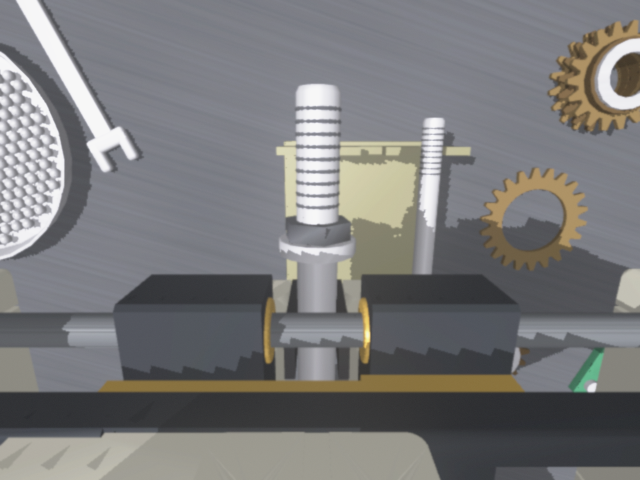

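View pics/s4.png

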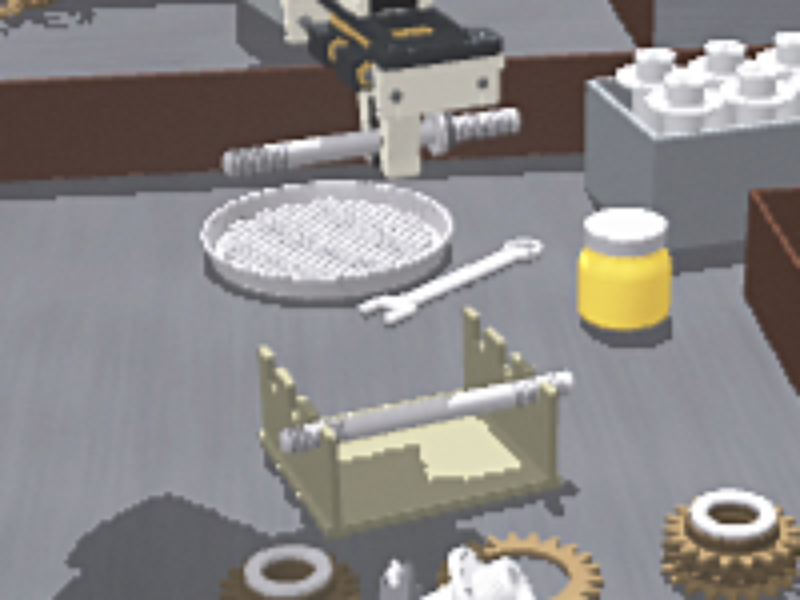

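```bash
python3 -c "
from h import *
go([.462,-.11,.21],Rtool(-5.5,0))
# axle in hand pitch: from w4
p,Rm,o=tcp();c=calibration('wrist');A=P(c)
print(Rm.T@(onplane(A,(317.5,87),p[2]+.019)-p))
print(Rm.T@(onplane(A,(317,240),p[2]+.019)-p))
"
```

```text
shift cm (cur axes) [-10.61  29.84  -1.4 ] turn deg [ 0.03  0.11 22.54] shift in target axes [ 1.64 31.63 -1.43] t 5.15
[ 0.08924542  0.00185395 -0.01917999]
[ 0.03365316  0.00173225 -0.01906773]
```

Emit:
{"op": "step_arm", "data": {
  "plan": "0.5 -1.3 3.7 -0.2 0 0 0;0.5 -1.3 3.7 -0.2 0 0 0;0.5 -1.3 3.7 -0.2 0 0 0;0.5 -1.3 3.7 -0.2 0 0 0;0.5 -1.3 3.7 -0.2 0 0 0;0.5 -1.3 3.7 -0.2 0 0 0;0.5 -1.3 3.7 -0.2 0 0 0;0.5 -1.5 3.9 0 0 0 0;0.5 0 0 0 0 0 5.5;0.5 0 0 0 0 0 5.5;0.5 0 0 0 0 0 5.5;0.5 0 0 0 0 0 6"
}}

```text
clock: 6.15
tool_pos: [0.4617, -0.1096, 0.2089]
orientation: [180.0, 0.2, -5.8]
force: [0.1, 0.4, -3.0]
opening: 0.0152
```

Emit:
{"op": "step_arm", "data": {
  "plan": "0.5 0 0 0 0 0 0;0.5 0 0 0 0 0 0;0.5 0 0 0 0 0 0"
}}

```text
clock: 6.4
tool_pos: [0.4625, -0.1089, 0.21]
orientation: [180.0, 0.1, -5.2]
force: [0.4, 0.6, -2.9]
opening: 0.0152
```

```bash
python3 -c "
from h import *
p,Rm,o=tcp(); print(p,o['orientation'],o['force'])
c=calibration('wrist'); np.save('c5.npy',P(c)); t=snapshot('wrist');cv2.imwrite('pics/w5.png',t)"
```

```text
[ 0.4624849  -0.10892178  0.2100023 ] [ 1.79981281e+02  1.08186987e-01 -5.24141126e+00] [ 0.37688562  0.59704617 -2.93202183]
```

View pics/w5.png

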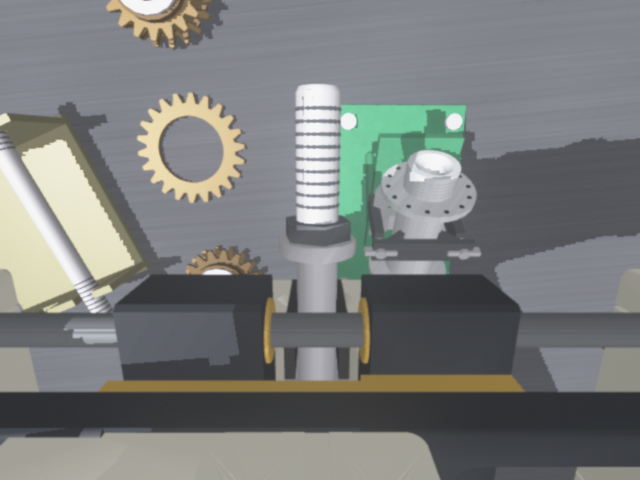

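Emit:
{"op": "step_arm", "data": {
  "plan": "0.5 0 4 0 0 0 0;0.5 0 4 0 0 0 0;0.5 0 4 0 0 0 0;0.5 0 4 0 0 0 0;0.5 0 0 0 0 0 0;0.5 0 0 0 0 0 0;0.5 0 0 0 0 0 0"
}}

```text
clock: 7.03
tool_pos: [0.4475, -0.2684, 0.2105]
orientation: [-180.0, 0.0, -5.4]
force: [0.9, -0.0, -2.6]
opening: 0.015
```

```bash
python3 -c "
from h import *
p,Rm,o=tcp(); print(p,o['orientation'],o['force'])
c=calibration('wrist'); np.save('c6.npy',P(c)); t=snapshot('wrist');cv2.imwrite('pics/w6.png',t)
a=cv2.imread('pics/w5.png')
cv2.imwrite('pics/w5c.png',cv2.resize(a[90:280,340:490],None,fx=5,fy=3,interpolation=cv2.INTER_CUBIC))
cv2.imwrite('pics/w6c.png',cv2.resize(t[90:280,150:300],None,fx=5,fy=3,interpolation=cv2.INTER_CUBIC))
"
```

```text
[ 0.44746694 -0.26838158  0.21046887] [-1.79982662e+02  4.93750779e-02 -5.43932289e+00] [ 0.86310298 -0.01962473 -2.63608135]
```

View pics/w5c.png

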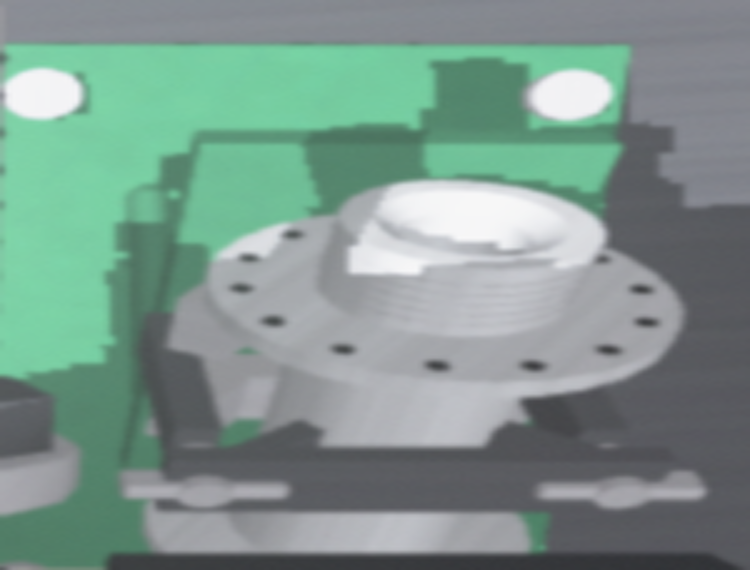

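View pics/w6c.png

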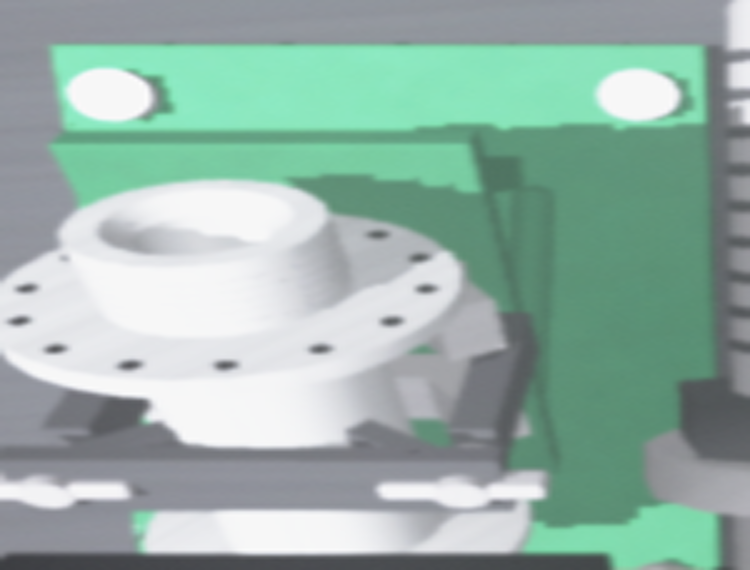

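View pics/w6.png

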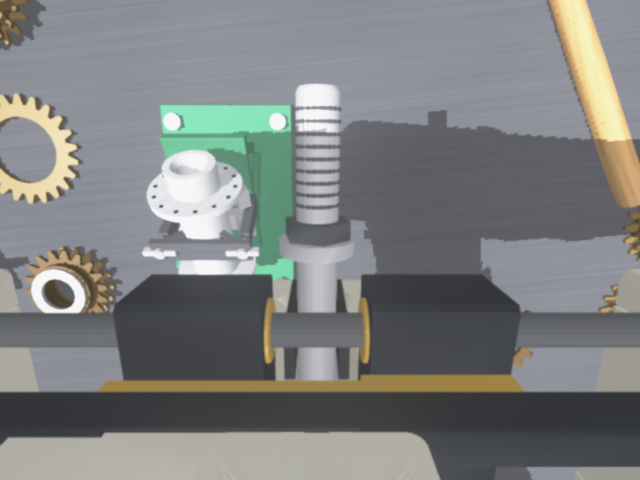

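```bash
python3 -c "
from h import *
A=np.load('c5.npy');B=np.load('c6.npy')
X=tri(A,(434.7,164),B,(188.9,164.2)); print('mouth',X,(proj(A,X)-[434.7,164]).round(2),(proj(B,X)-[188.9,164.2]).round(2))
for a,b in [((348.4,121.3),(172.4,121.7)),((454,121.7),(277.6,121.7))]:
    Y=tri(A,a,B,b);print(Y,(proj(A,Y)-a).round(2))
    print(onplane(A,a,.013),onplane(B,b,.013))
import sys
def model(M,yaw,el,th=np.linspace(0,2*np.pi,200)):
    a,e=np.radians([yaw,el]);z=np.array([np.cos(e)*np.cos(a),np.cos(e)*np.sin(a),np.sin(e)]);y=np.array([-np.sin(a),np.cos(a),0]);x=np.cross(y,z)
    f=lambda r,d:M+d*z+r*(np.cos(th)[:,None]*x+np.sin(th)[:,None]*y)
    return [f(.017,0),f(.0123,0),f(.032,-.020+.0015)]
for n,Pm,off in [('w5',A,(340,90)),('w6',B,(150,90))]:
    t=cv2.imread(f'pics/{n}.png');c=cv2.resize(t[off[1]:off[1]+190,off[0]:off[0]+150],None,fx=5,fy=3,interpolation=cv2.INTER_CUBIC)
    for q in model(X,-5.4,30):
        uv=((proj(Pm,q)-off+.5)*[5,3]-.5).round().astype(int); cv2.polylines(c,[uv.reshape(-1,1,2)],True,(0,0,255),1)
    cv2.imwrite(f'pics/{n}o.png',c)
"
```

```text
mouth [ 0.5113817  -0.19202684  0.12281127] [[-0.    0.22]] [[-0.   -0.22]]
[ 0.54671637 -0.14711762  0.01517191] [[-0.   0.1]]
[ 0.54687399 -0.14731059  0.013     ] [ 0.54680278 -0.14630671  0.013     ]
[ 0.53764937 -0.2426041   0.01564034] [[-0.    0.09]]
[ 0.53774899 -0.24354651  0.013     ] [ 0.53771085 -0.24234155  0.013     ]
```

View pics/w5o.png

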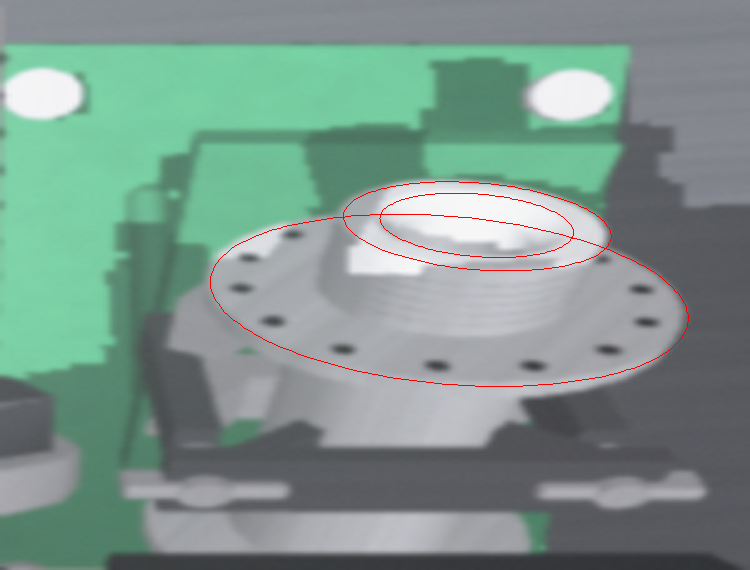

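View pics/w6o.png

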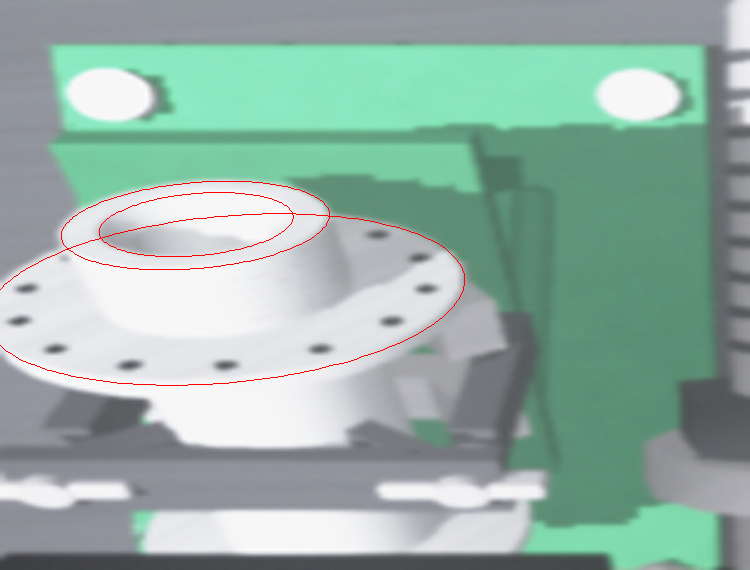

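```bash
cat >> h.py <<'E'
YAW=-5.45;M0=np.array([.5114,-.1903,.1228]);RT=Rtool(YAW,30)
def tgt(tipout,s=.111,M=M0):  # TCP for tip 'tipout' m outside mouth
    return M+(tipout+s)*RT[:,0]+.019*RT[:,2]
E
python3 -c "
from h import *
print(tgt(.03)); q=tgt(.03)+[0,0,.07]
go(q,Rtool(-5.45,0)); go(q,RT)"
```

```text
[ 0.64241464 -0.20279989  0.17684552]
shift cm (cur axes) [18.77 -8.3  -3.62] turn deg [-0.01  0.03  0.07] shift in target axes [18.76 -8.32 -3.62] t 7.0833
shift cm (cur axes) [18.77 -8.3  -3.62] turn deg [-3.000e-02  3.003e+01  7.000e-02] shift in target axes [18.06 -8.32  6.25] t 7.0833
```

Emit:
{"op": "step_arm", "data": {
  "plan": "0.5 3 -1.2 -1.2 0 0 0;0.5 3 -1.2 -1.2 0 0 0;0.5 3 -1.2 -1.2 0 0 0;0.5 3 -1.2 0 0 0 0;0.5 3 -1.2 0 0 0 0;0.5 3 -1.2 0 0 0 0;0.5 0.77 -1.1 0 0 0 0;0.5 0 0 0 0 6 0;0.5 0 0 0 0 6 0;0.5 0 0 0 0 6 0;0.5 0 0 0 0 6 0;0.5 0 0 0 0 6 0"
}}

```text
clock: 8.08
tool_pos: [0.6427, -0.2012, 0.2482]
orientation: [-180.0, -30.4, -5.2]
force: [0.5, -1.0, -2.9]
opening: 0.0149
```

Emit:
{"op": "step_arm", "data": {
  "plan": "0.5 0 0 0 0 0 0;0.5 0 0 0 0 0 0;0.5 0 0 0 0 0 0"
}}

```text
clock: 8.33
tool_pos: [0.6428, -0.2022, 0.248]
orientation: [180.0, -30.0, -5.3]
force: [0.5, -0.9, -1.8]
opening: 0.0149
```

```bash
python3 -c "
from h import *
p,Rm,o=tcp(); print(p,o['orientation'],o['force'],o['joint_pos'])
go(tgt(.03),RT)
for n in ['side','top']:
    c=calibration(n);t=snapshot(n);cv2.imwrite(f'pics/{n}7.png',t)
    u=proj(P(c),M0)[0].astype(int);print(u); c=t[u[1]-90:u[1]+50,u[0]-80:u[0]+80]; cv2.imwrite(f'pics/{n}7c.png',cv2.resize(c,None,fx=4,fy=4,interpolation=cv2.INTER_CUBIC))
"
```

```text
[ 0.64282078 -0.20216244  0.24797694] [179.97123121 -30.01714135  -5.28501914] [ 0.54632303 -0.90725257 -1.78653231] [  0.76821445   4.31141181 -27.07317468   6.32879762 -28.88738356
  79.20706771]
shift cm (cur axes) [-3.59  0.06  6.14] turn deg [-0.05 -0.02  0.14] shift in target axes [-3.59  0.07  6.14] t 8.3333
[330 276]
[383 225]
```

View pics/side7c.png

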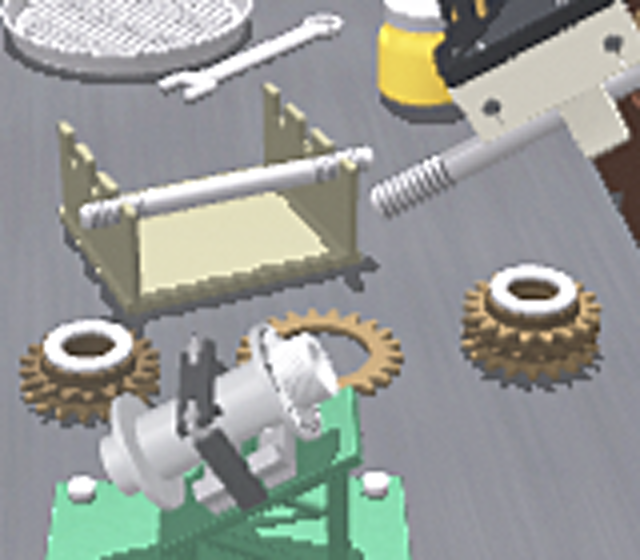

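View pics/top7c.png

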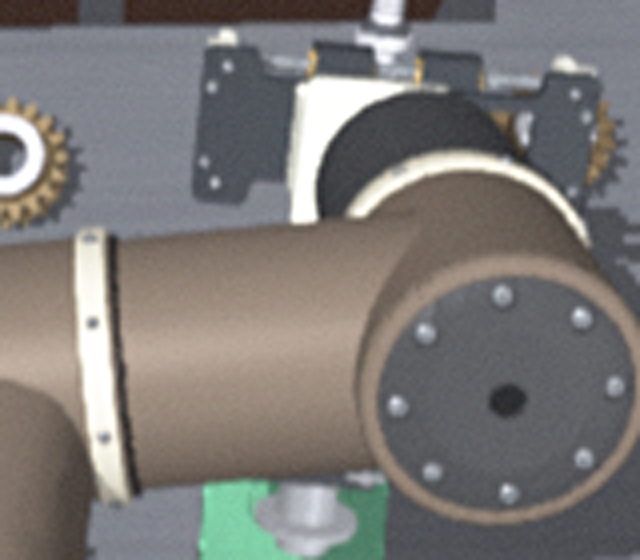

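Emit:
{"op": "step_arm", "data": {
  "plan": "0.5 -1.2 0 2 0 0 0.1;0.5 -1.2 0.05 2 0 0 0;0.5 -1.2 0 2.15 0 0 0;0.5 0 0 0 0 0 0;0.5 0 0 0 0 0 0;0.5 0 0 0 0 0 0"
}}

```text
clock: 8.93
tool_pos: [0.6438, -0.2038, 0.1773]
orientation: [-180.0, -30.1, -5.5]
force: [-0.1, -1.0, -2.0]
opening: 0.0148
```

```bash
python3 -c "
from h import *
p,Rm,o=tcp(); print(p,o['orientation'],o['force'],o['joint_pos'])
go(tgt(.03),RT)
n='side'
c=calibration(n);t=snapshot(n);cv2.imwrite(f'pics/{n}8.png',t)
cv2.imwrite(f'pics/{n}8c.png',cv2.resize(t[190:340,260:420],None,fx=5,fy=4,interpolation=cv2.INTER_CUBIC))
A=P(c); a=RT[:,0]
for s in (-.12,0,.03,.07,.2): print(s,((proj(A,M0+s*a)[0]-[260,190])*[5,4]).round(1), ((proj(A,p-.019*Rm[:,2]+(s-.141)*Rm[:,0])[0]-[260,190])*[5,4]).round(1))
cv2.imwrite('pics/w8.png',snapshot('wrist'))
"
```

```text
[ 0.64381122 -0.2038136   0.17730366] [-179.97527198  -30.08463092   -5.4979113 ] [-0.1015862  -1.02470121 -1.9770733 ] [  0.41378309   8.60957745 -33.8329286    9.62153915 -17.83833019
  75.71322213]
shift cm (cur axes) [-0.15 -0.09 -0.03] turn deg [-0.   -0.08 -0.04] shift in target axes [-0.15 -0.09 -0.03] t 8.9333
-0.12 [ 98.7 448.3] [102.7 448.9]
0 [352.7 345.6] [356.7 346. ]
0.03 [418.4 319. ] [422.5 319.3]
0.07 [507.6 283. ] [511.7 283.2]
0.2 [809.6 160.9] [813.9 160.8]
```

View pics/side8c.png

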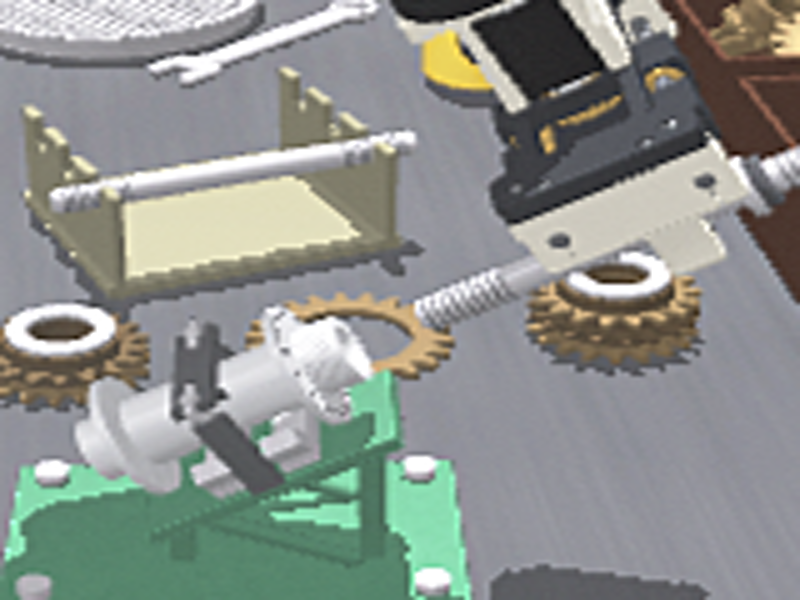

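View pics/w8.png

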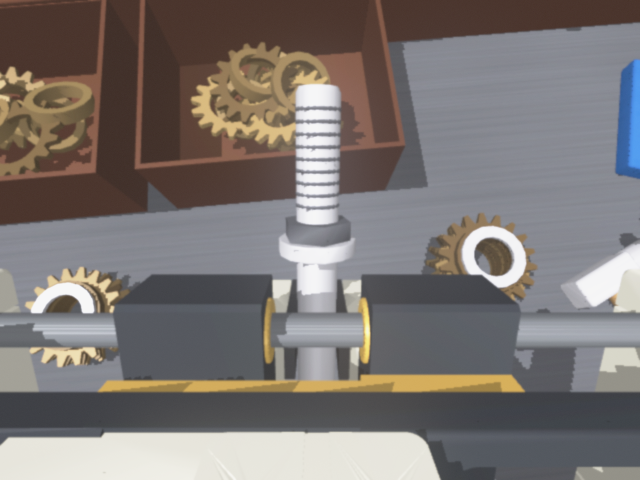

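```bash
python3 -c "
from h import *
t=cv2.imread('pics/side8.png');c=calibration('side');A=P(c)
o=np.array([310,240]);k=10
im=cv2.resize(t[240:300,310:390],None,fx=k,fy=k,interpolation=cv2.INTER_CUBIC)
a=RT[:,0]
uv=lambda X:((proj(A,X)-o+.5)*k-.5).round().astype(int).reshape(-1,1,2)
th=np.linspace(0,2*np.pi,100);y=RT[:,1];z=RT[:,2]
for r in (.017,.0123): cv2.polylines(im,[uv(M0+r*(np.cos(th)[:,None]*y+np.sin(th)[:,None]*z))],True,(0,0,255),1)
cv2.polylines(im,[uv(np.array([M0,M0+.1*a]))],False,(255,0,0),1)
cv2.imwrite('pics/s8z.png',im)
"
```

```text
(no output)
```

View pics/s8z.png

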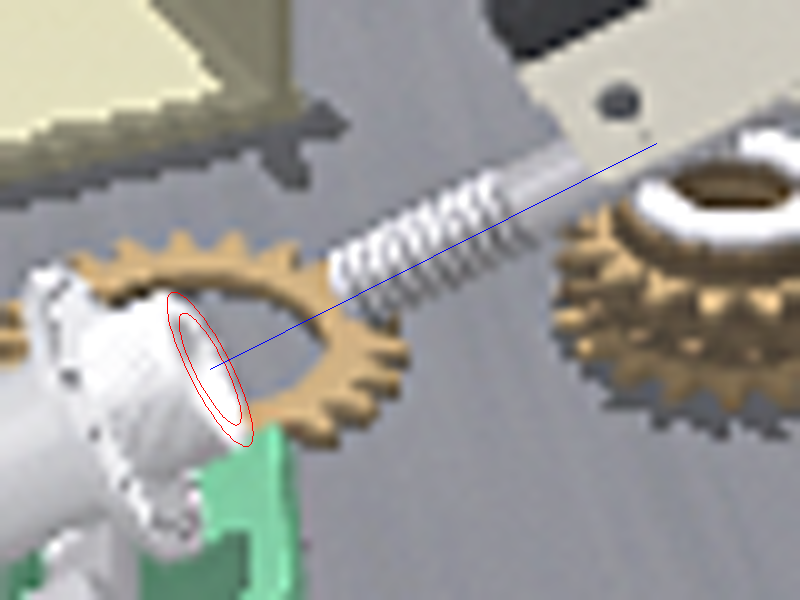

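Emit:
{"op": "step_arm", "data": {
  "plan": "0.5 -1 0 0.08 0 0 0;0.5 -1 0 0 0 0 0;0.5 -0.6 0 0 0 0 0;0.5 -0.5 0 0 0 0 0;0.5 0 0 0 0 0 0;0.5 0 0 0 0 0 0;0.5 0 0 0 0 0 0"
}}

```text
clock: 9.62
tool_pos: [0.6166, -0.2013, 0.1604]
orientation: [-179.9, -30.1, -5.5]
force: [0.2, -0.1, -3.1]
opening: 0.0154
```

```bash
python3 -c "
from h import *
p,Rm,o=tcp(); print(p,o['orientation'],'F tool',Rm.T@o['force'],'M',Rm.T@o['moment'])
go(tgt(0),RT)
t=snapshot('side');cv2.imwrite('pics/side9.png',t)
k=10
im=cv2.resize(t[240:300,310:390],None,fx=k,fy=k,interpolation=cv2.INTER_CUBIC)
cv2.imwrite('pics/s9z.png',im)
"
```

```text
[ 0.61656507 -0.20127428  0.16036381] [-179.94811014  -30.07530901   -5.5334041 ] F tool [-1.33235623  0.08672058  2.7716378 ] M [-0.01679638 -2.09681766 -0.0275056 ]
shift cm (cur axes) [ 0.07 -0.09 -0.13] turn deg [-0.01 -0.08 -0.07] shift in target axes [ 0.07 -0.09 -0.13] t 9.6167
```

View pics/s9z.png

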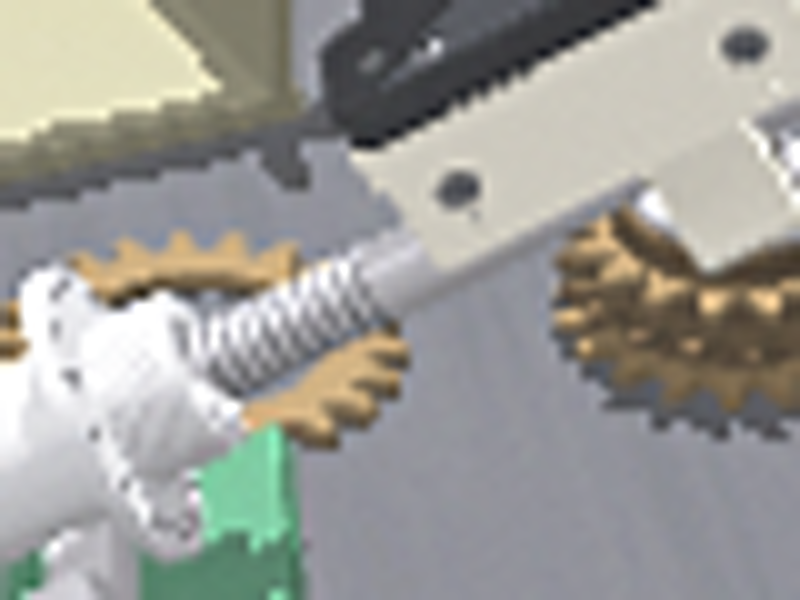

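Emit:
{"op": "step_arm", "data": {
  "plan": "0.5 -0.5 0 0.03 0 0 0;0.5 -0.5 0 0.03 0 0 0;0.5 0 0 0 0 0 0;0.5 0 0 0 0 0 0;0.5 0 0 0 0 0 0"
}}

```text
clock: 10.08
tool_pos: [0.6074, -0.2005, 0.1539]
orientation: [-179.9, -30.0, -5.5]
force: [0.7, -0.1, -2.5]
opening: 0.015
```

```bash
cat > f.py <<'E'
from h import *
p,Rm,o=tcp(); print(p.round(4),o['orientation'].round(2),'F tool',(Rm.T@o['force']).round(2),'M',(Rm.T@o['moment']).round(2))
d=RT.T@(p-.019*Rm[:,2]-M0); print("grasp in hub frame (along,y,z)mm",(d*1000).round(1))
E
python3 f.py
```

```text
[ 0.6074 -0.2005  0.1539] [-179.95  -29.99   -5.54] F tool [-0.67  0.07  2.49] M [-0.01 -2.13 -0.04]
grasp in hub frame (along,y,z)mm [99.2  1.   2.3]
```

Emit:
{"op": "step_arm", "data": {
  "plan": "0.5 -0.5 0 0 0 0 0;0.5 -0.5 0 0 0 0 0;0.5 0 0 0 0 0 0;0.5 0 0 0 0 0 0;0.5 0 0 0 0 0 0"
}}

```text
clock: 10.5
tool_pos: [0.5988, -0.1996, 0.1491]
orientation: [-179.9, -30.0, -5.5]
force: [-0.8, -0.0, -2.1]
opening: 0.0151
```

```bash
python3 f.py
```

```text
[ 0.5988 -0.1996  0.1491] [-179.95  -30.01   -5.54] F tool [-1.77  0.11  1.42] M [-0.02 -2.09 -0.02]
grasp in hub frame (along,y,z)mm [89.3  1.   2.2]
```

Emit:
{"op": "step_arm", "data": {
  "plan": "0.5 -0.5 0 0 0 0 0;0.5 -0.5 0 0 0 0 0;0.5 -0.5 0 0 0 0 0;0.5 -0.5 0 0 0 0 0;0.5 0 0 0 0 0 0;0.5 0 0 0 0 0 0;0.5 0 0 0 0 0 0"
}}

```text
clock: 11.08
tool_pos: [0.5817, -0.198, 0.1392]
orientation: [-179.9, -30.0, -5.5]
force: [-0.6, 1.1, -2.3]
opening: 0.0156
```

```bash
python3 f.py; python3 -c "
from h import *
t=snapshot('side')
im=cv2.resize(t[230:310,300:400],None,fx=8,fy=7.5,interpolation=cv2.INTER_CUBIC)
cv2.imwrite('pics/s10z.png',im)"
```

```text
[ 0.5817 -0.198   0.1392] [-179.95  -30.02   -5.54] F tool [-1.74 -1.07  1.69] M [-0.03 -2.15 -0.01]
grasp in hub frame (along,y,z)mm [69.4  1.   2.2]
```

View pics/s10z.png

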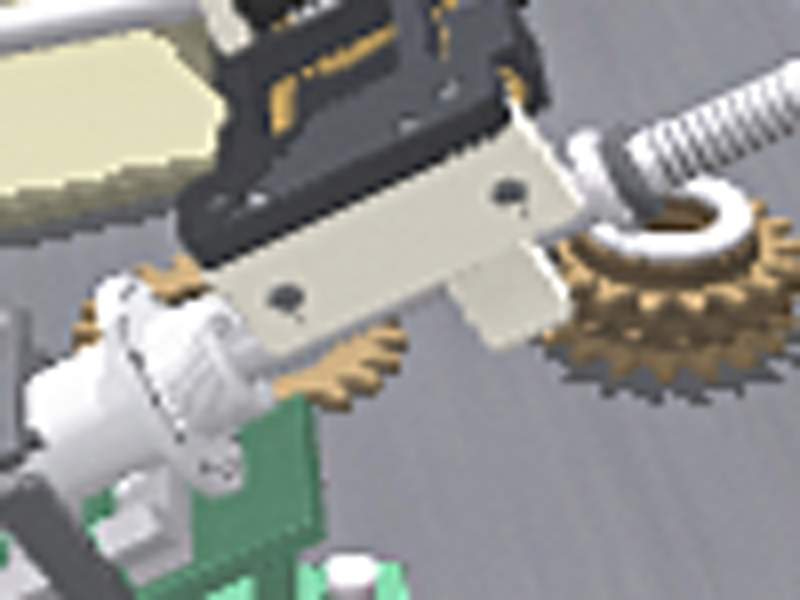

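```bash
python3 -c "
from h import *
p,Rm,o=tcp();A=P(calibration('side'))
im=cv2.imread('pics/s10z.png')
f=lambda x,y,z:tuple(((proj(A,p+Rm@np.array([x,y,z])/1000)[0]-[300,230]+.5)*[8,7.5]).round().astype(int).tolist())
for y in (20,):
  for z,c in ((0,(0,0,255)),(-19,(255,0,0)),(-30,(0,255,0)),(-47,(255,0,255)),(-66,(0,255,255))):
    cv2.line(im,f(-39,y,z),f(39,y,z),c,1)
cv2.imwrite('pics/s10y.png',im)"
```

```text
(no output)
```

View pics/s10y.png

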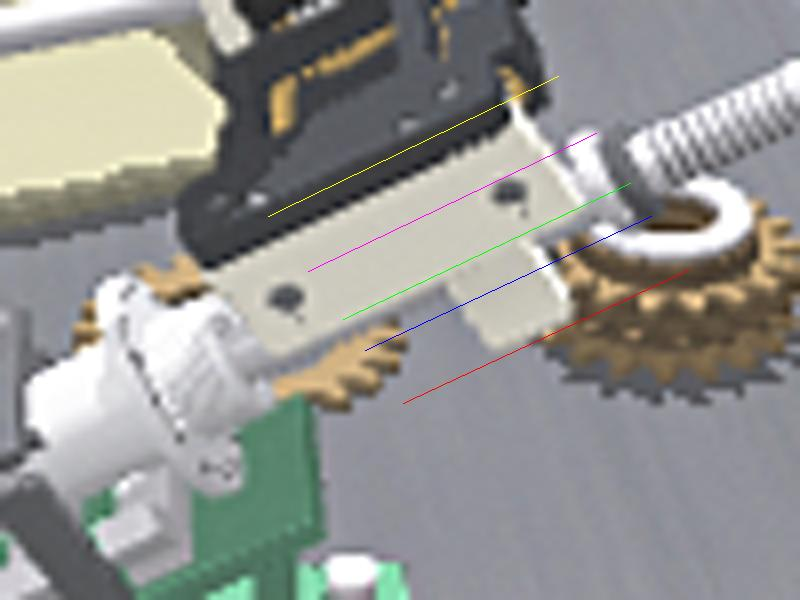

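```bash
python3 -c "
from h import *
p,Rm,o=tcp();A=P(calibration('side'))
im=cv2.imread('pics/s10z.png')
f=lambda x,y,z:tuple(((proj(A,p+Rm@np.array([x,y,z])/1000)[0]-[300,230]+.5)*[8,7.5]).round().astype(int).tolist())
for y,c in ((96,(0,0,255)),(60,(255,0,0)),(40,(0,255,0))):
    for z in (-66,): cv2.line(im,f(-39,y,z),f(39,y,z),c,1)
for y in (8,30):
    cv2.polylines(im,[np.array([f(-9.5,y,0),f(9.5,y,0),f(9.5,y,-47),f(-9.5,y,-47)])],True,(255,0,255),1)
cv2.imwrite('pics/s10y.png',im)"
```

```text
(no output)
```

View pics/s10y.png

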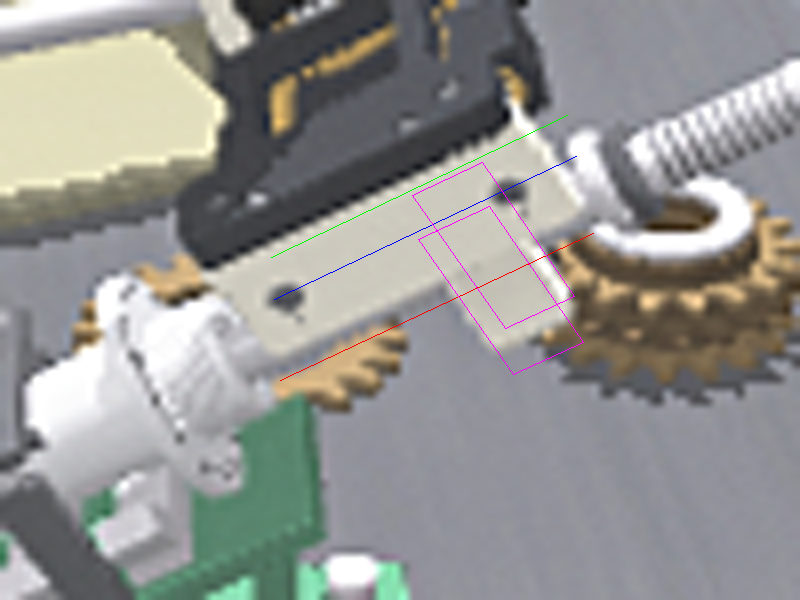

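Emit:
{"op": "step_arm", "data": {
  "plan": "0.5 -0.5 0 0 0 0 0;0.5 -0.5 0 0 0 0 0;0.5 -0.5 0 0 0 0 0;0.5 -0.4 0 0 0 0 0;0.5 0 0 0 0 0 0;0.5 0 0 0 0 0 0;0.5 0 0 0 0 0 0"
}}

```text
clock: 11.72
tool_pos: [0.5657, -0.1971, 0.1308]
orientation: [-179.8, -29.9, -5.6]
force: [-0.5, 0.4, -2.9]
opening: 0.0149
```

```bash
python3 f.py
```

```text
[ 0.5657 -0.1971  0.1308] [-179.82  -29.94   -5.56] F tool [-1.9  -0.32  2.31] M [ 0.29 -2.22 -0.01]
grasp in hub frame (along,y,z)mm [51.4  1.7  1.4]
```

Emit:
{"op": "step_arm", "data": {
  "plan": "2.5 0 0 0 0 0 0;4 0 0 0 0 0 0;6 0 0 0 0 0 0;6 0 0 0 0 0 0;6 0 0 0 0 0 0;6 0 0 0 0 0 0;6 0 0 0 0 0 0;6 0 0 0 0 0 0"
}}

```text
clock: 12.38
tool_pos: [0.5652, -0.1971, 0.1305]
orientation: [-179.8, -29.9, -5.6]
force: [-0.3, -0.4, -0.3]
opening: 0.0586
```

```bash
python3 f.py;  python3 -c "
from h import *
t=snapshot('side');cv2.imwrite('pics/side11.png',t)
im=cv2.resize(t[230:310,300:400],None,fx=8,fy=7.5,interpolation=cv2.INTER_CUBIC)
cv2.imwrite('pics/s11z.png',im);cv2.imwrite('pics/w11.png',snapshot('wrist'))"
```

```text
[ 0.5652 -0.1971  0.1305] [-179.82  -29.91   -5.55] F tool [-0.33  0.42  0.13] M [-0.05 -1.64 -0.02]
grasp in hub frame (along,y,z)mm [50.9  1.6  1.5]
```

View pics/s11z.png

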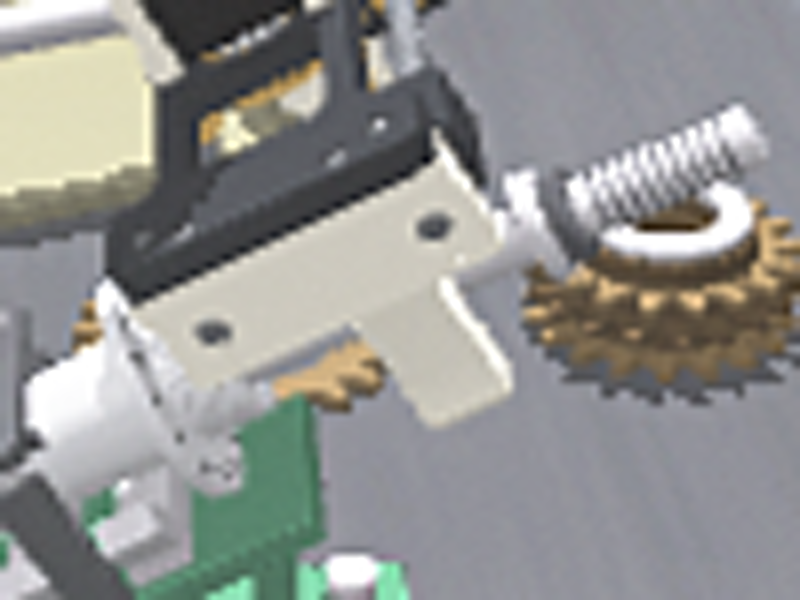

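View pics/w11.png

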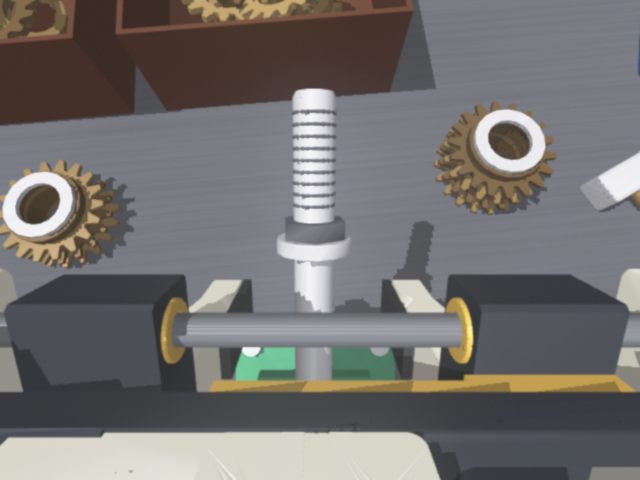

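```bash
python3 -c "
from h import *
p,Rm,o=tcp();c=calibration('wrist');A=P(c)
im=cv2.imread('pics/w11.png');cv2.imwrite('pics/w11c.png',cv2.resize(im[80:280,260:370],None,fx=6,fy=3,interpolation=cv2.INTER_CUBIC))
# side view overlays: axis with droop
S=P(calibration('side'))
print(RT.T@(p-M0))
im=cv2.imread('pics/s11z.png')
for dr,cc in ((0,(0,0,255)),(2,(255,0,0))):
    a=Rtool(YAW,30-dr)[:,0]
    M=M0.copy()
    q=((proj(S,np.array([M,M+.08*a,M+.14*a]))-[300,230]+.5)*[8,7.5]).round().astype(int)
    cv2.polylines(im,[q.reshape(-1,1,2)],False,cc,1)
    for k in q: cv2.circle(im,tuple(k.tolist()),4,cc,1)
cv2.imwrite('pics/s11y.png',im)
"
```

```text
[0.05082475 0.00159563 0.020469  ]
```

View pics/s11y.png

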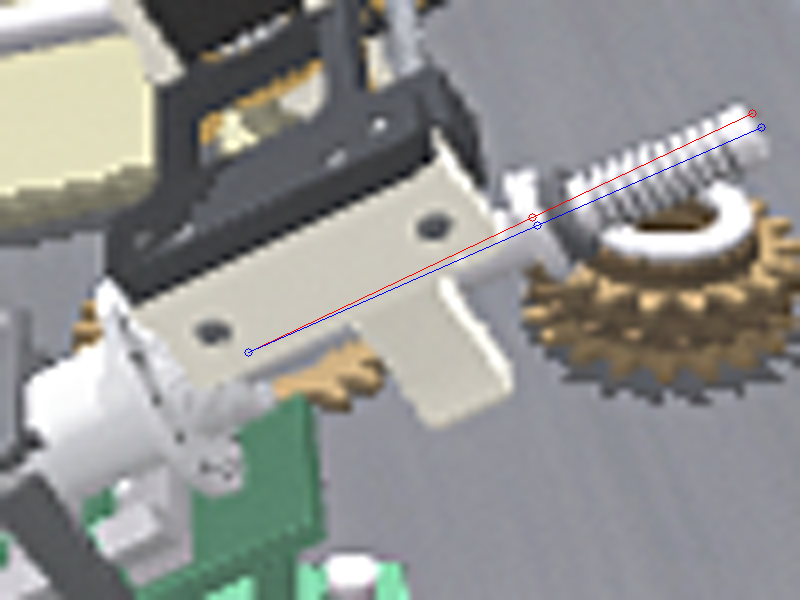

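View pics/w11c.png

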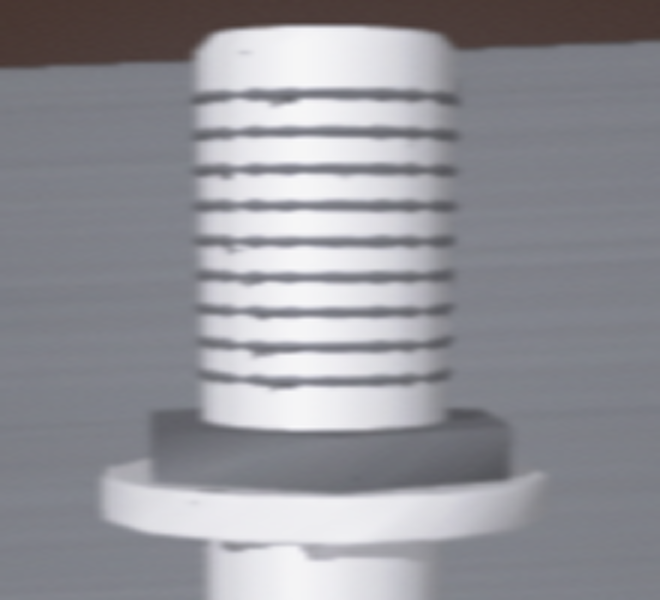

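Emit:
{"op": "step_arm", "data": {
  "plan": "6 0 -0.12 0.05 0 0 0;6 1.5 0 0.05 0 0 0;6 2 0 0.05 0 0 0;6 2 0 0.05 0 0 0;6 1 0 0.05 0 0 0;6 0 0 0 0 -1.7 0;6 0 0 0 0 0 0;6 0 0 0 0 0 0;6 0 0 0 0 0 0"
}}

```text
clock: 13.23
tool_pos: [0.6187, -0.2045, 0.1595]
orientation: [179.9, -28.3, -5.6]
force: [-0.2, 0.1, 0.5]
opening: 0.0599
```

```bash
python3 f.py;  python3 -c "
from h import *
t=snapshot('side');cv2.imwrite('pics/side12.png',t)
im=cv2.resize(t[210:310,310:410],None,fx=6,fy=6,interpolation=cv2.INTER_CUBIC)
cv2.imwrite('pics/s12z.png',im);cv2.imwrite('pics/w12.png',snapshot('wrist'))"
```

```text
[ 0.6187 -0.2045  0.1595] [179.93 -28.28  -5.57] F tool [ 0.03 -0.07 -0.51] M [-0.03 -1.57 -0.02]
grasp in hub frame (along,y,z)mm [112.6   3.9   3.3]
```

View pics/s12z.png

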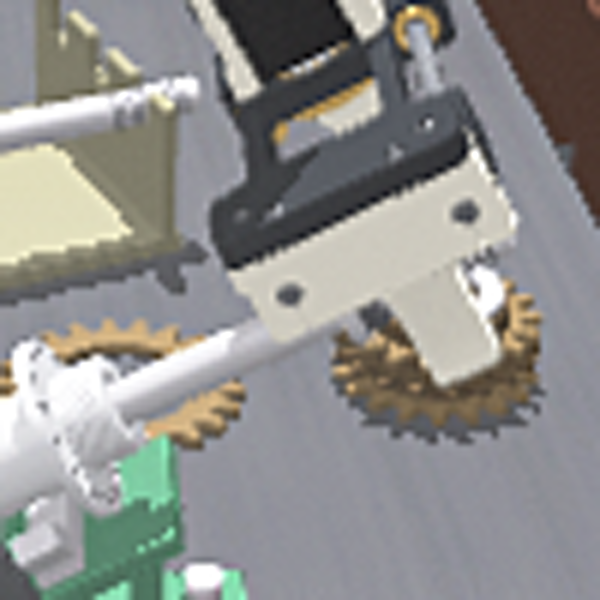

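View pics/w12.png

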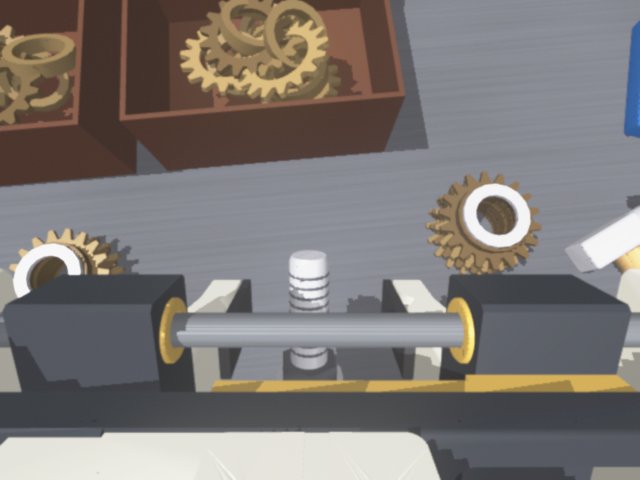

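Emit:
{"op": "step_arm", "data": {
  "plan": "6 0.3 -0.33 0 0 0 0;6 0 0 0 0 0 0;6 0 0 0 0 0 0;6 0 0 0 0 0 0"
}}

```text
clock: 13.67
tool_pos: [0.6223, -0.2014, 0.1616]
orientation: [179.9, -28.3, -5.5]
force: [-0.1, 0.5, -0.5]
opening: 0.0605
```

```bash
python3 f.py;  python3 -c "
from h import *
cv2.imwrite('pics/w13.png',snapshot('wrist')[200:400,200:440])
print(telemetry.get_obs()['joint_pos'])"
```

```text
[ 0.6223 -0.2014  0.1616] [179.93 -28.3   -5.55] F tool [-0.37 -0.47  0.33] M [-0.05 -1.62 -0.02]
grasp in hub frame (along,y,z)mm [116.4   0.5   3.1]
[  0.68881977   8.26584193 -35.95981952   9.89885289 -17.87197074
  75.06817856]
```

View pics/w13.png

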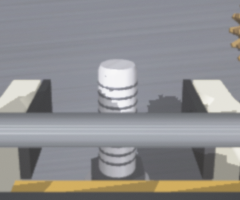

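Emit:
{"op": "step_arm", "data": {
  "plan": "3 0 0 0 0 0 0;0.5 0 0 0 0 0 0;0.5 0 0 0 0 0 0;0.5 0 0 0 0 0 0;0.5 0 0 0 0 0 0;0.5 0 0 0 0 0 0;0.5 0 0 0 0 0 0;0.5 0 0 0 0 0 0;0.5 0 0 0 0 0 0;0.5 0 0 0 0 0 0;0.5 0 0 0 0 0 0;0.5 0 0 0 0 0 0"
}}

```text
clock: 14.72
tool_pos: [0.6223, -0.2015, 0.1615]
orientation: [179.9, -28.3, -5.6]
force: [-0.7, -0.3, 0.1]
opening: 0.0151
```

```bash
python3 f.py
```

```text
[ 0.6223 -0.2015  0.1615] [179.93 -28.3   -5.56] F tool [-0.56  0.33 -0.42] M [-0.05 -1.55 -0.03]
grasp in hub frame (along,y,z)mm [116.5   0.6   3.2]
```

Emit:
{"op": "step_arm", "data": {
  "plan": "0.5 0 0 -0.1 0 0.8 0;0.5 0 0 -0.1 0 0.8 0;0.5 0 0 0 0 0 0;0.5 0 0 0 0 0 0;0.5 0 0 0 0 0 0"
}}

```text
clock: 15.13
tool_pos: [0.6207, -0.2015, 0.1627]
orientation: [179.9, -29.8, -5.6]
force: [-1.4, 0.8, -1.9]
opening: 0.0152
```

```bash
python3 f.py
```

```text
[ 0.6207 -0.2015  0.1627] [179.92 -29.79  -5.57] F tool [-2.2  -0.7   0.87] M [-0.   -2.53 -0.04]
grasp in hub frame (along,y,z)mm [115.2   0.7   1.4]
```

Emit:
{"op": "step_arm", "data": {
  "plan": "0.5 -0.5 0 0 0 0 0;0.5 -0.5 0 0 0 0 0;0.5 -0.5 0 0 0 0 0;0.5 -0.5 0 0 0 0 0;0.5 0 0 0 0 0 0;0.5 0 0 0 0 0 0"
}}

```text
clock: 15.63
tool_pos: [0.6029, -0.1998, 0.1526]
orientation: [179.9, -29.8, -5.6]
force: [-3.3, 0.4, 0.2]
opening: 0.0153
```

```bash
python3 f.py
```

```text
[ 0.6029 -0.1998  0.1526] [179.91 -29.79  -5.57] F tool [-2.8  -0.04 -1.79] M [ 0.27 -2.95 -0.03]
grasp in hub frame (along,y,z)mm [94.6  0.7  1.2]
```

Emit:
{"op": "step_arm", "data": {
  "plan": "0.5 -0.5 0 -0.03 0 0 0;0.5 -0.5 0 0 0 0 0;0.5 -0.5 0 0 0 0 0;0.5 -0.5 0 0 0 0 0;0.5 -0.5 0 0 0 0 0;0.5 -0.5 0 0 0 0 0;0.5 0 0 0 0 0 0;0.5 0 0 0 0 0 0"
}}

```text
clock: 16.3
tool_pos: [0.5788, -0.1969, 0.1398]
orientation: [179.9, -30.1, -5.5]
force: [-1.9, 0.7, 5.5]
opening: 0.015
```

```bash
python3 f.py;python3 -c "
from h import *
t=snapshot('side');cv2.imwrite('pics/side14.png',t)
im=cv2.resize(t[230:310,300:400],None,fx=8,fy=7.5,interpolation=cv2.INTER_CUBIC)
cv2.imwrite('pics/s14z.png',im)"
```

```text
[ 0.5788 -0.1969  0.1398] [179.95 -30.06  -5.51] F tool [ 1.01 -0.5  -5.74] M [ 0.58 -1.15 -0.03]
grasp in hub frame (along,y,z)mm [67.1  0.2  0.1]
```

View pics/s14z.png

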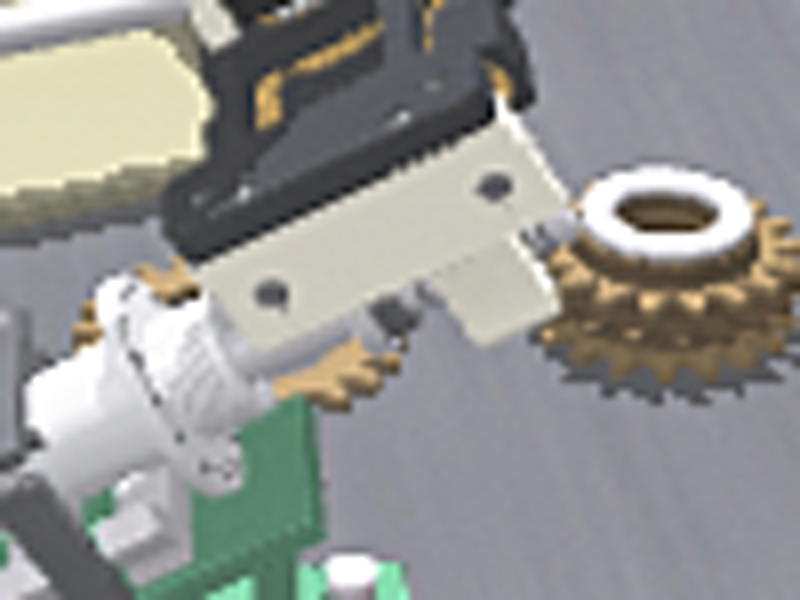

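Emit:
{"op": "step_arm", "data": {
  "plan": "0.5 -0.4 0 -0.06 0 0 0;0.5 -0.5 0 -0.03 0 0 0;0.5 -0.5 0 0 0 0 0;0.5 -0.5 0 0 0 0 0;0.5 -0.4 0 0 0 0 0;0.5 0 0 0 0 0 0;0.5 0 0 0 0 0 0"
}}

```text
clock: 16.93
tool_pos: [0.5569, -0.1963, 0.1291]
orientation: [-179.9, -29.6, -5.6]
force: [-2.9, 3.8, 0.2]
opening: 0.0149
```

```bash
python3 f.py
```

```text
[ 0.5569 -0.1963  0.1291] [-179.86  -29.63   -5.57] F tool [-2.7  -3.51 -1.78] M [ 1.43 -2.77  0.1 ]
grasp in hub frame (along,y,z)mm [43.   1.7 -1.5]
```

Emit:
{"op": "step_arm", "data": {
  "plan": "0.5 -0.2 -0.06 0 0 0 0;0.5 -0.3 0 0 0 0 0;0.5 -0.1 0 0 0 0 0;0.5 0 0 0 0 0 0;0.5 0 0 0 0 0 0"
}}

```text
clock: 17.35
tool_pos: [0.5528, -0.1958, 0.1277]
orientation: [-179.7, -29.6, -5.5]
force: [1.0, 3.1, -1.7]
opening: 0.015
```

```bash
python3 f.py;python3 -c "
from h import *
t=snapshot('side');cv2.imwrite('pics/side15.png',t)
im=cv2.resize(t[240:300,300:380],None,fx=10,fy=10,interpolation=cv2.INTER_CUBIC)
cv2.imwrite('pics/s15z.png',im)"
```

```text
[ 0.5528 -0.1958  0.1277] [-179.74  -29.62   -5.54] F tool [-0.22 -3.14  1.84] M [ 1.03 -1.75  0.14]
grasp in hub frame (along,y,z)mm [38.7  1.6 -2.4]
```

View pics/s15z.png

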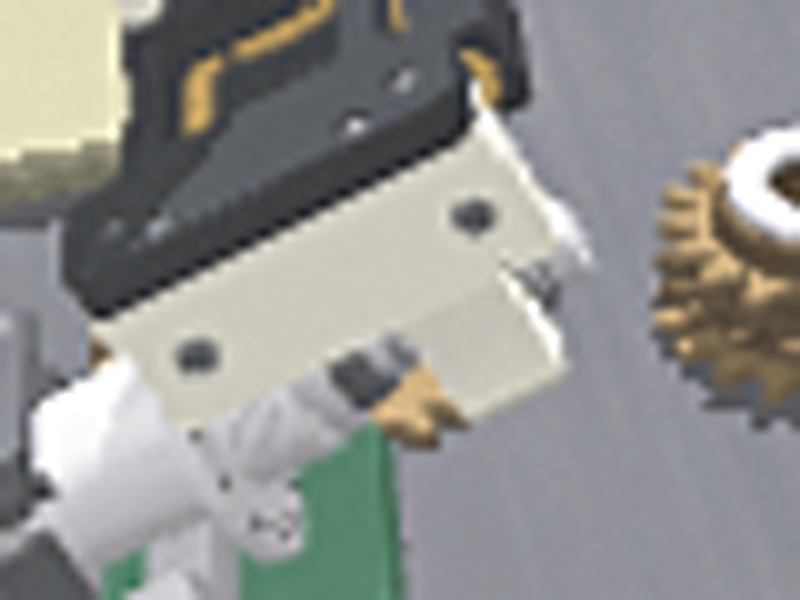

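Emit:
{"op": "step_arm", "data": {
  "plan": "0.5 -0.1 0 0 0 0 0;0.5 -0.1 0 0 0 0 0;0.5 0 0 0 0 0 0;0.5 0 0 0 0 0 0"
}}

```text
clock: 17.73
tool_pos: [0.5515, -0.1957, 0.1274]
orientation: [-179.7, -29.7, -5.5]
force: [3.3, 4.6, -1.4]
opening: 0.0148
```

```bash
python3 f.py
```

```text
[ 0.5515 -0.1957  0.1274] [-179.69  -29.65   -5.53] F tool [ 1.75 -4.85  2.62] M [ 1.53 -1.06  0.09]
grasp in hub frame (along,y,z)mm [37.4  1.7 -2.8]
```

Emit:
{"op": "step_arm", "data": {
  "plan": "0.5 -0.1 -0.05 0.05 0 0 0;0.5 -0.1 0 0.05 0 0 0;0.5 -0.1 0 0 0 0 0;0.5 0 0 0 0 0 0;0.5 0 0 0 0 0 0"
}}

```text
clock: 18.15
tool_pos: [0.551, -0.1954, 0.1272]
orientation: [-179.6, -29.8, -5.5]
force: [6.5, 2.0, 1.0]
opening: 0.0151
```

```bash
python3 f.py
```

```text
[ 0.551  -0.1954  0.1272] [-179.59  -29.76   -5.5 ] F tool [ 5.94 -2.61  2.22] M [0.94 0.49 0.06]
grasp in hub frame (along,y,z)mm [36.9  1.5 -2.8]
```

Emit:
{"op": "step_arm", "data": {
  "plan": "0.5 -0.15 0 0 0 0 0;0.5 -0.15 0 0 0 0 0;0.5 -0.1 0 0 0 0 0;0.5 0 0 0 0 0 0;0.5 0 0 0 0 0 0"
}}

```text
clock: 18.57
tool_pos: [0.5506, -0.195, 0.1278]
orientation: [-179.5, -30.0, -5.4]
force: [15.7, -1.5, -1.5]
opening: 0.0152
```

```bash
python3 f.py;python3 -c "
from h import *
t=snapshot('side');cv2.imwrite('pics/side16.png',t)
im=cv2.resize(t[240:300,300:380],None,fx=10,fy=10,interpolation=cv2.INTER_CUBIC)
cv2.imwrite('pics/s16z.png',im)"
```

```text
[ 0.5506 -0.195   0.1278] [-179.47  -29.99   -5.44] F tool [12.94  0.13  9.21] M [0.22 3.13 0.03]
grasp in hub frame (along,y,z)mm [36.7  1.2 -3.6]
```

View pics/s16z.png

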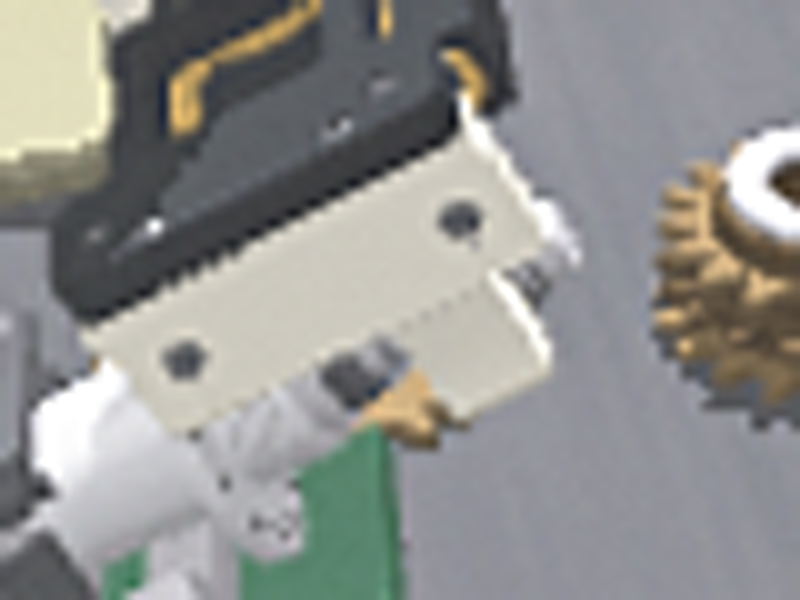

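Emit:
{"op": "step_arm", "data": {
  "plan": "0.5 0.3 0 0.1 0 0 0;0.5 0 0 0 0 0 0;2.5 0 0 0 0 0 0;6 0 0 0 0 0 0;6 0 0 0 0 0 0;6 0 0 0 0 0 0;6 0 0 0 0 0 0;6 0 0 0 0 0 0;6 0 0 0 0 0 0;6 0 0 0 0 0 0"
}}

```text
clock: 19.45
tool_pos: [0.5484, -0.1959, 0.1244]
orientation: [-179.6, -29.5, -5.6]
force: [-0.4, -0.5, 0.4]
opening: 0.0586
```

```bash
python3 f.py;python3 -c "
from h import *
cv2.imwrite('pics/w17.png',snapshot('wrist'))"
```

```text
[ 0.5484 -0.1959  0.1244] [-179.58  -29.49   -5.56] F tool [-0.12  0.52 -0.54] M [-0.09 -1.59 -0.01]
grasp in hub frame (along,y,z)mm [33.3  2.2 -1.6]
```

View pics/w17.png

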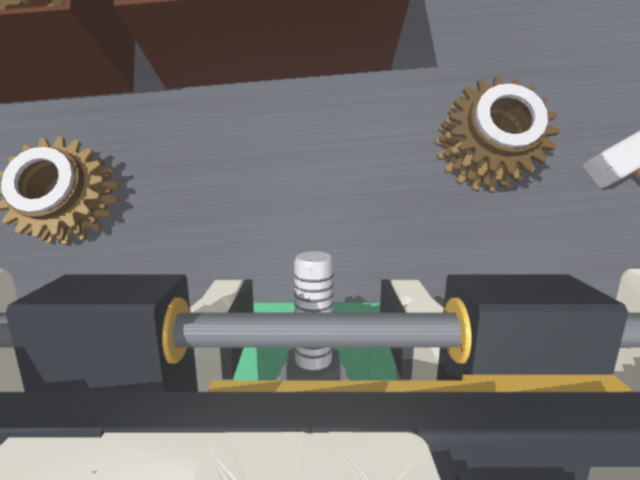

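Emit:
{"op": "step_arm", "data": {
  "plan": "6 0 0 -1 0 0 0;6 0 0 -2 0 0 0;6 0 0 -3 0 0 0;6 0 0 -3 0 0 0;6 0 0 -3 0 0 0;6 0 0 0 0 -6 0;6 0 0 0 0 -6 0;6 0 0 0 0 -6 0;6 0 0 0 0 -6 0;6 0 0 0 0 -6 0;6 0 0 0 0 0 0;6 0 0 0 0 0 0"
}}

```text
clock: 20.5
tool_pos: [0.4923, -0.1931, 0.226]
orientation: [-179.8, 0.5, -5.5]
force: [-0.4, -0.3, -0.1]
opening: 0.0603
```

```bash
python3 f.py;python3 -c "
from h import *
c=calibration('wrist');np.save('c18.npy',P(c))
cv2.imwrite('pics/w18.png',snapshot('wrist'))
t=snapshot('side');cv2.imwrite('pics/side18.png',t)
A=P(calibration('side'));o=np.array([290,230]);k=8
im=cv2.resize(t[230:305,290:390],None,fx=k,fy=k,interpolation=cv2.INTER_CUBIC)
cv2.imwrite('pics/s18z.png',im)"
```

```text
[ 0.4923 -0.1931  0.226 ] [-179.85    0.53   -5.48] F tool [-0.39  0.34  0.13] M [-0.02  0.01  0.02]
grasp in hub frame (along,y,z)mm [  45.     4.6 -115.1]
```

View pics/w18.png

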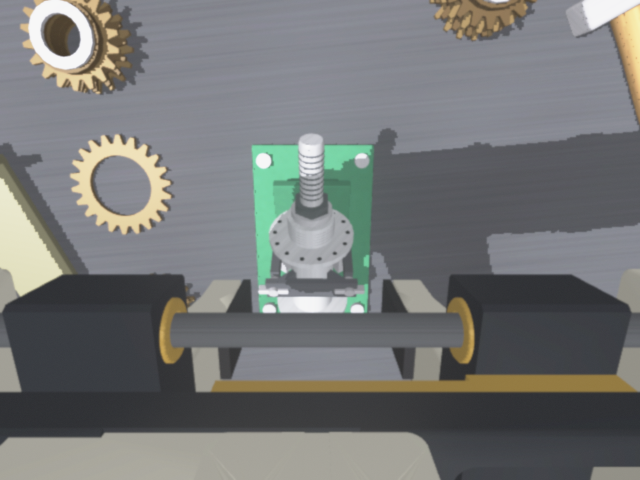

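View pics/s18z.png

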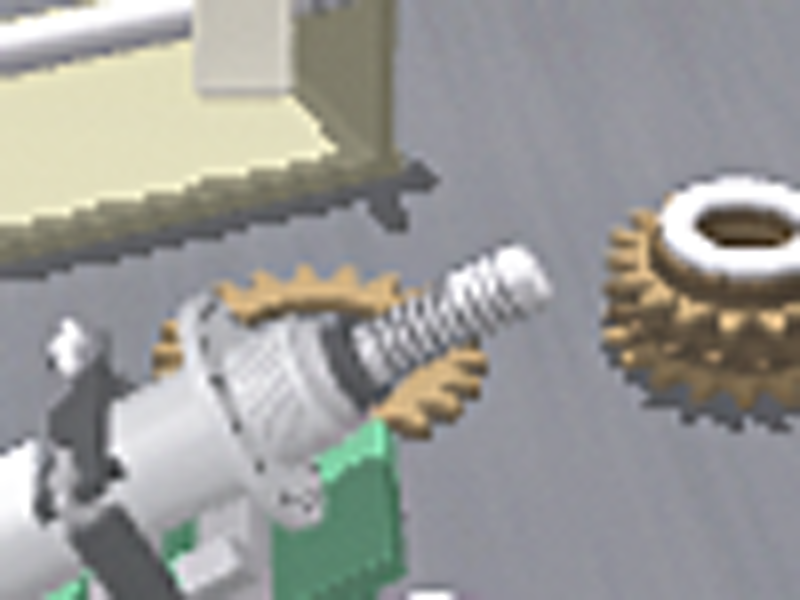

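```bash
python3 -c "
from h import *
k=8;o=np.array([290,230]);A=P(calibration('side'))
im=cv2.imread('pics/s18z.png');M=np.array([.5114,-.1915,.1228])
a,y,z=RT.T; th=np.linspace(0,2*np.pi,100)
def draw(im,A,o,k):
  for s,r,c in ((0,.017,(0,0,255)),(.006,.015,(255,0,0)),(.060,.008,(0,160,0))):
    q=M+s*a+r*(np.cos(th)[:,None]*y+np.sin(th)[:,None]*z)
    cv2.polylines(im,[((proj(A,q)-o+.5)*k-.5).round().astype(int).reshape(-1,1,2)],True,c,1)
draw(im,A,o,k);cv2.imwrite('pics/s18y.png',im)
t=cv2.imread('pics/w18.png');o=np.array([265,125]);im=cv2.resize(t[125:265,265:360],None,fx=4.2,fy=4.2,interpolation=cv2.INTER_CUBIC)
B=np.load('c18.npy');draw(im,B,o,4.2);cv2.imwrite('pics/w18y.png',im)
"
```

```text
(no output)
```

View pics/s18y.png

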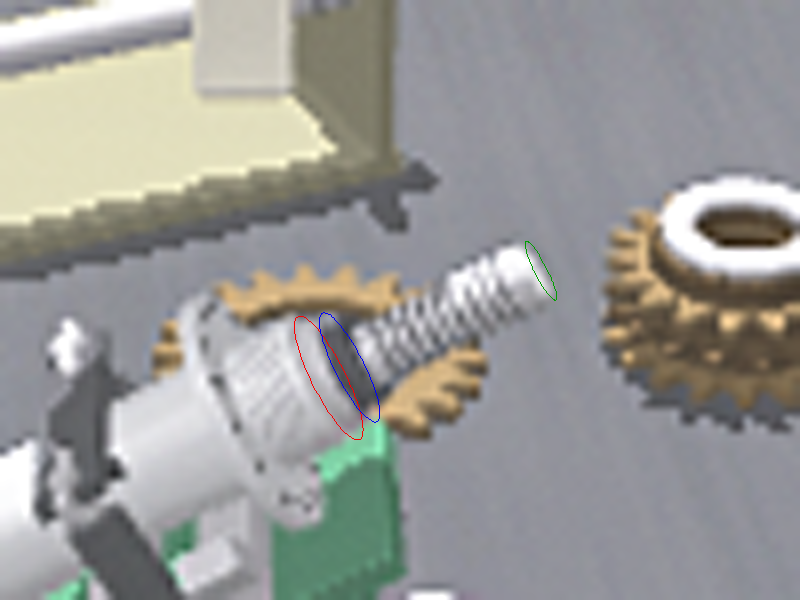

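View pics/w18y.png

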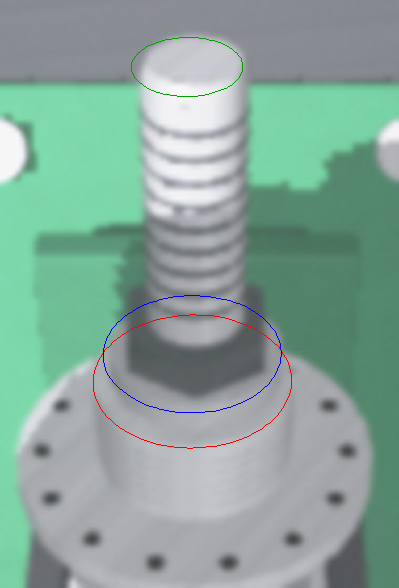

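```bash
python3 -c "
from plant import workorder
print(workorder.close_job())"
```

```text
the job is handed in; nothing more can be done
None
```

The axle is in the hub with its collar against the mouth, and I handed the job in about 20.5 s into the 64 s allowed. The hand-in gives no verdict.

**What I did:**
1. I took the collared axle from the rack, gripping it 111 mm from the tip.
2. I lined it up with the bore and slid it in about 60 mm, then let go. It stayed there, drooping about 2°.
3. I took a fresh grip on the short end, about 175 mm from the tip, and pushed until it stopped moving. The push was then about 13 N along the axis.
4. I let go and moved the gripper clear.

**Last checks:**
- **Seating:** outlines drawn on the side and wrist pictures put the axle end 60 mm from the mouth and the collar on the hub face, to within 1 or 2 mm.
- **Clearance:** the tool force read about 0.5 N, so the robot is touching nothing.
- **Other things:** in the pictures I saw no sign that anything else on the bench had moved. I did not measure their positions at the end.

**Disagreements along the way:**
- **Wrist camera:** it read 1.5 to 2 mm off sideways, which I allowed for. I judged this from how the held axle appeared in its pictures.
- **Collar height:** its two-view height in the rack came out at 54 mm, against the expected 62 mm. The two views were too close together to trust, and the axle end and the side and top cameras gave about 63 mm.
- **Regrip move:** the tool ended about 3 mm off to one side, so I corrected it before closing.

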